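Pack sample vials in a child-resistant jar

TASK

Take the push-and-turn cap off the jar in the clamping block and stand it on the bench, put every short vial from the wooden board upright into the jar, one to a pocket, then close the jar: drop the loose inner lid in with its key down in the notch of the rim, and put the cap back on, pressed down and turned clockwise until it stops. Leave the tall vials and everything else on the bench where they are.

Things in the scene. Friction and masses are not known exactly. Their poses are not given: they have to be found in the camera images.
- jar: White plastic jar, 66 mm across, clamped for good in a fixed wooden block 120 x 120 x 26 mm with two wooden jaws, 42 mm high, at its y sides. Origin on the bench under the jar's axis, z up. Body up to 53 mm over the bench, then a neck 48 mm across with a bore of 43 mm up to the rim, 72 mm over the bench; the neck wall is 2.5 mm thick.
- jar_notch (a point): Floor of the notch in the rim, at the jar's +x side, 22.75 mm from its axis: 11.5 mm wide, 4.5 mm deep, through the wall; for the lid's key.
- pocket0 (a point): Centre of the floor of one of the jar's four pockets, 46 mm below the rim, 9.3 mm from the jar's axis along its +x and +y; the other three lie at the other corners of that square. A cross partition, 2 mm thick with walls along the jar's x and y axes, its top 4 mm below the rim, parts them; each takes a circle 16.6 mm across.
- jar_lug (a point): Lower edge of one of four bayonet lugs outside the neck, at 0, 90, 180 and 270 degrees from the jar's +x; each lies 6 to 9 mm below the rim, reaches 28 mm from the axis, is 14 mm wide, and has a stop at its clockwise end (seen from above).
- seal (a joint): Springy rubber ring round the foot of the neck, pushed down by the inner cap: 0 = free (its top 11 mm below the rim), 0.001 with the cap locked, up to 0.0025 m. It pushes up with 2 to 5 N, so the cap must be pressed down to turn under the lugs, and locked lugs are held up against the jar's lugs.
- cap: Outer shell of the black ribbed child-resistant cap, the part to grip: round, 66 mm across (68 over the ribs), 38 mm high; the cap weighs 80 g. Origin at the centre of its lower edge, z up. At the start it is locked on the jar, origin 59 mm over the bench. To open: press, turn counter-clockwise (seen from above), lift straight. To close: lower it on, press, turn clockwise to the stop, let go.
- cap_spring (a joint): How far the shell is pushed down on the inner cap: 0 to 0.0032 m. 6 N begin to move it, 11 N bring it down; press with 12 to 20 N. Not pressed, the shell only ratchets idly round the inner cap; pushed down by 2 mm or more its dogs take the inner cap along, either way, after up to 25 degrees of idle turning (dogs may first meet top to top and drop in as it turns).
- cap_inner: White inner cap in the shell, seen from below; origin and z axis as the shell's, but up to 3 mm higher in it while pressed; turns about z in it. Four inward lugs at 0, 90, 180, 270 degrees from its x. On the jar its origin is 59 mm over the bench when locked (58 pressed), 61 when it rests on the seal, 65 when its lugs stand on top of the jar's lugs (press and turn until they drop between).
- cap_lug (a point): Inner end of one lug of the inner cap, on its +x, 26 mm from the axis, 1 to 4 mm over its lower edge, 12 mm wide. Locked: the inner cap's x lies along the jar's x or y, either way round, against the stop. 30 to 55 degrees counter-clockwise of that the lugs are free between the jar's lugs, and the cap lifts off or goes on; at 57 degrees there is a stop.
- lid: Grey keyed inner lid, lying flat on the bench: a disc 40 mm across, 3 mm thick, a key 8 mm wide out to 24 mm at its +x side, and on it a finger bar along x, 8 mm wide, 11 mm high, from -13 to +19 mm: its longer end points to the key. 25 g. Origin at the centre of its underside, z up. In place it lies on the partition, origin 68 mm over the bench; turned wrongly the key rides on the rim, 4 mm high.
- lid_key (a point): Underside of the lid's key, 22 mm from the lid's axis along its +x.
- board: Fixed wooden board 200 (x) x 130 (y) x 30 mm with eight holes 13.5 mm across and 10 mm deep at x = -69, -23, 23, 69 and y = -30, 30 mm. Origin at the centre of its underside.
- vial0: Short amber vial with a white cap, 11 mm across and 40 mm tall, 15 g; it starts upright in a hole of the board, its foot 20 mm over the bench. Origin at the centre of its foot, z up to its cap. Three or four are there; absent ones have no pose. In the jar its top ends 6 mm below the rim.
- vial1: Short amber vial with a white cap, 11 mm across and 40 mm tall, 15 g; it starts upright in a hole of the board, its foot 20 mm over the bench. Origin at the centre of its foot, z up to its cap. Three or four are there; absent ones have no pose. In the jar its top ends 6 mm below the rim.
- vial2: Short amber vial with a white cap, 11 mm across and 40 mm tall, 15 g; it starts upright in a hole of the board, its foot 20 mm over the bench. Origin at the centre of its foot, z up to its cap. Three or four are there; absent ones have no pose. In the jar its top ends 6 mm below the rim.
- vial3: Short amber vial with a white cap, 11 mm across and 40 mm tall, 15 g; it starts upright in a hole of the board, its foot 20 mm over the bench. Origin at the centre of its foot, z up to its cap. Three or four are there; absent ones have no pose. In the jar its top ends 6 mm below the rim.
- vial4: Short amber vial with a white cap, 11 mm across and 40 mm tall, 15 g; it starts upright in a hole of the board, its foot 20 mm over the bench. Origin at the centre of its foot, z up to its cap. Three or four are there; absent ones have no pose. In the jar its top ends 6 mm below the rim.
- tall0: Tall amber vial with a white cap, 11 mm across and 65 mm tall, in a hole of the board; to be left there. Origin at the centre of its foot.
- tall1: Tall amber vial with a white cap, 11 mm across and 65 mm tall, in a hole of the board; to be left there. Origin at the centre of its foot.
- roll: Roll of paper labels lying flat, 76 mm across, 28 mm high; leave it. Origin at the centre of its underside.
- pail: Small red pail, 76 mm across the rim, 70 mm high; leave it. Origin under its centre.
- beaker: Glass beaker, 88 mm across, 112 mm high; leave it. Origin under its centre.
- tweezers: Steel tweezers lying along their x, 120 mm long, 20 mm wide, 3 mm high; leave them. Origin at the middle.
Things that resemble listed ones, but are neither listed nor needed, are in the scene too. There is more than one size of the lid; the one meant has the size given above. Leave any pink look-alike of the jar alone.

How it is judged:
By the outcome, as a careful person would: the job done as asked, in the order asked, and still so for the second after the job is handed in, with the robot touching nothing.
Of vial0, vial1, vial2, vial3, vial4 only 3 to 4 are there at a start; the rules pass over those that are not, and their reading is None.
At some moment in a run one of lid, cap may be knocked a few centimetres aside while the robot is not near it.
Once in a run the grip may slacken for a moment while it holds something.
It also fails if it takes over 184 s, if anything falls off the work surface, if the arm or the gripper's body presses on something with over 40 N, if the wrist force passes 120 N, or if a joint passes its speed limit or range.

ROBOT

A 7-joint arm with a two-finger parallel gripper is mounted at the origin on the work surface. World frame = base frame: x ahead of the robot, y to its left, z up, the work surface at z = 0. Lengths are in m, angles in degrees, forces in N, time in s.
With the tool pointing down it reaches from about 0.425 to 0.875 m from the base axis. Payload 4.7 kg.
Tool frame: the origin (TCP) lies at the very end of the fingers, on their centre line; the grasp point (between the pads) lies env.grip_point_offset behind it (env.grip_point_offset is the distance from the TCP to the grasp point, in m); z points along the fingers, y is the direction in which the jaws open and shut (so a half turn about z gives the same grasp; the last joint's range is limited). The gripper opens to 87 mm and grips with 3 to 60 N. Pads are 19 mm wide; open, the fingers measure 117 mm over their backs; the gripper's body (75 mm by 190 mm) begins 51 mm behind the grasp point.
Start: joints at [-66.801, 18.392, -4.016, 83.108, 1.295, 78.541, -3.26], TCP at [0.248, 0.601, 0.223] pointing down, gripper open.
Joint ranges: [-163.93, 163.93], [-17.29, 119.83], [-79.2, 71.16], [3.27, 140.29], [-89.18, 269.18], [5.43, 117.66], [-154.24, 154.24]. Speed limits (degrees/s): [147.25, 147.25, 180, 180, 180, 180, 180].

INTERFACE

Orientations are given as [roll, pitch, yaw] about the fixed x, y, z axes, in that order (R = Rz(yaw) Ry(pitch) Rx(roll)).
In Python, from cell import env gives the robot as it stands.
- The arm moves only by the tool send_rows, never from a script. Its argument "plan" is a list of rows, each a list of 7 numbers: the finger opening in mm, from 0 to 87, then the shift along the tool's x, y, z in mm, then the turn, a rotation vector about the tool's x, y, z in rad. A call has 1 to 12 rows; each row shifts and turns the commanded pose from where the row before left it, along the tool's axes as they then stand; what a row does not reach is not made up. A row lasts 1/10 s, in which the tool goes at most 50 mm and 8.59 degrees, less where a joint would pass 70% of its speed; a pose out of reach is approached as far as the arm can. A call is refused whole if a number of a shift passes 50 or a number of a turn 0.15, either way. A call with a gripper value outside its range is refused whole. The fingers move at their own pace and stop on an object; "grip_force" is the grip in N (left out, the last holds). Time passes only in rows, so rows that do not move let the fingers close. It gives the time, the measured TCP pose, the force and the opening at its end, in the units of the state.
- env.get_obs(): the state, without advancing time (a new reading comes with each control period).
- env.read_camera(name): name is "scene" or "top"; returns the picture (420x560x3 uint8, red, green, blue); there is no depth.
- env.get_calibration(name): a dict with "fx", "fy", "cx", "cy" (pixels), "extrinsics" (4x4, takes a point from camera to world coordinates). Camera axes: x right, y down, z forward; pixel columns grow to the right and rows downward; lengths in m; the calibration is good to about 2 mm. A picture is of the moment at which its call begins. get_calibration takes no time and is no camera call.
- env.sign_off(): hands the job in, once; it reports no verdict.
Trained networks look in the newest picture that a camera, given by its name, has taken for a name from the list of things; names that differ only in an ending like _2 or _b are one class to them, and where a whole thing is asked for, a point or a joint stands for the part that bears it (a point fixed in the world has none). Each returns a list of dicts, best first, with "confidence" (0 to 1); they miss things now and then, are a little off and sometimes report something else, mostly with a low value. They report only what shows in the picture. A call takes as long as a camera call. They do not tell look-alikes from the thing itself.
- env.regions_of(camera, query): "region" (420x560 bool, what is visible of it) and "rect" ([left, top, right, bottom] in pixels, round what is visible of it).
The state is a dict: "time_s": time; "qpos": joint angles; "joint_velocities": joint speeds; "effort": joint torques, N m; "tool_pos": TCP position; "tool_rot": TCP orientation; "force": force on the tool from outside, world axes, zero at the start; "wrist_torque": the same for the moment, N m; "grip_width": finger opening in m.
Only numpy, scipy, OpenCV 4.12 (cv2) and the standard library are available. Lean on these libraries where they do the work, as an engineer would, in place of code of your own. Each camera call takes 0.05 s, during which the arm holds its last target. There are 200 camera calls.

## Working session

There is one attempt and no reset: what is moved stays moved. The work goes in short steps, Python scripts to look and compute and a tool call to move; the robot and the scene stay as the last step left them, time stands still between calls to the robot, and variables do not carry over. Pictures are saved under pics/ and viewed, about 12 in all and at most 16, crops included, and the job is handed in when it is done.

Besides the shell and the picture viewer there is one more tool, called as a command line: name --pt "numbers of a row" for each row, then --argument value for the rest. send_rows: Moves the arm, as the interface text tells. Its arguments: {"type":"object","properties":{"plan":{"type":"array"},"grip_force":{"type":"number"}},"required":["plan"]}

```bash
ls; mkdir -p pics; cat > h.py <<'E'
import numpy as np, cv2
from cell import env
from scipy.spatial.transform import Rotation as R
def snap(c,name=None,crop=None,scale=1):
    im=env.read_camera(c)
    o=im if crop is None else im[crop[1]:crop[3],crop[0]:crop[2]]
    o=cv2.resize(o,None,fx=scale,fy=scale,interpolation=cv2.INTER_CUBIC)
    if name: cv2.imwrite('pics/'+name+'.png',o[:,:,::-1])
    return im
def ray(c,u,v):
    k=env.get_calibration(c);T=np.array(k['extrinsics'])
    d=T[:3,:3]@np.array([(u-k['cx'])/k['fx'],(v-k['cy'])/k['fy'],1]);return T[:3,3],d
def w(c,u,v,z):
    p,d=ray(c,u,v);return p+d*(z-p[2])/d[2]
def px(c,P):
    k=env.get_calibration(c);T=np.linalg.inv(np.array(k['extrinsics']))
    q=T[:3,:3]@np.array(P)+T[:3,3];return k['fx']*q[0]/q[2]+k['cx'],k['fy']*q[1]/q[2]+k['cy']
E
python3 - <<'E'
from h import *
a=snap('top','top0',scale=1.42);b=snap('scene','scene0',scale=1.42)
o=env.get_obs();print({k:np.round(v,3) for k,v in o.items()},env.grip_point_offset)
for c in('top','scene'):
    k=env.get_calibration(c);print(c,k['fx'],np.round(k['extrinsics'],3).tolist())
E
```

```text
pics
{'time_s': np.float64(0.1), 'qpos': array([-66.801,  18.434,  -4.017,  83.168,   1.295,  78.54 ,  -3.259]), 'joint_velocities': array([-0.086, -0.12 , -0.072, -0.186, -0.041, -0.053, -0.038]), 'effort': array([-0.0000e+00, -4.9258e+01, -4.0600e-01, -3.1340e+01, -6.4000e-02,
        4.0000e-02,  0.0000e+00]), 'tool_pos': array([0.247, 0.601, 0.222]), 'tool_rot': array([-1.79903e+02,  5.00000e-03,  1.57613e+02]), 'force': array([0.058, 0.094, 0.322]), 'wrist_torque': array([0.013, 0.003, 0.056]), 'grip_width': np.float64(0.087)} 0.0187
top 421.26046903618607 [[0.009, -0.983, 0.184, 0.364], [-1.0, -0.013, -0.025, -0.051], [0.027, -0.183, -0.983, 0.897], [0.0, 0.0, 0.0, 1.0]]
scene 483.9433034804977 [[-0.615, 0.61, -0.5, 1.049], [0.789, 0.472, -0.394, 0.372], [-0.005, -0.636, -0.772, 0.879], [0.0, 0.0, 0.0, 1.0]]
```

View pics/top0.png

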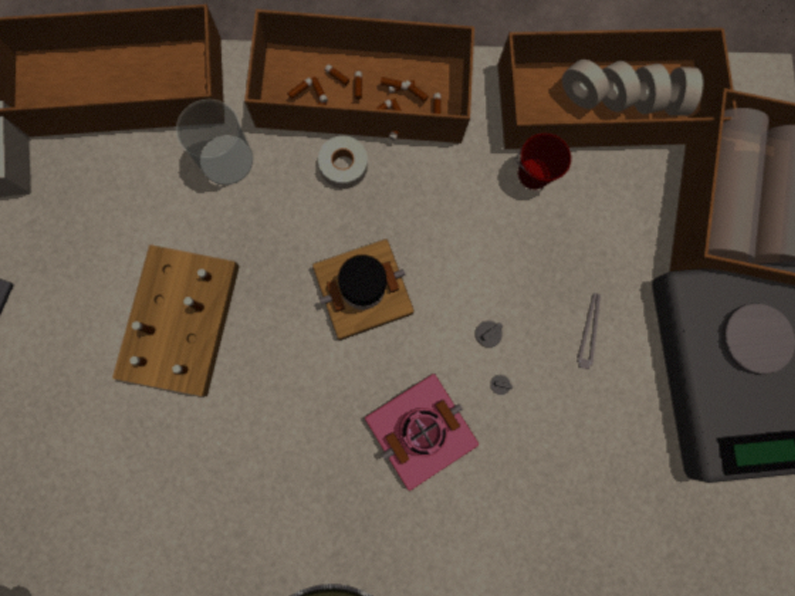

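View pics/scene0.png

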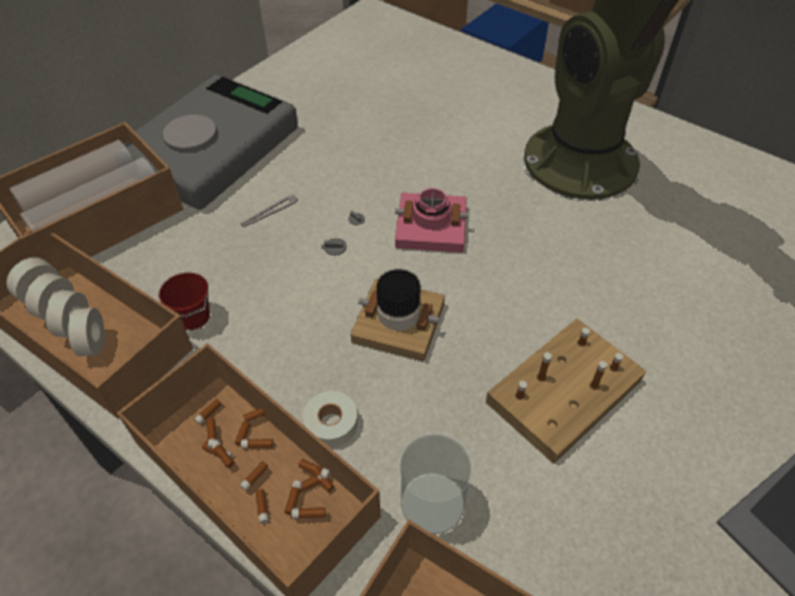

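The top view (at 1.42x) shows these things:
- **Cap and jar:** cap (362,280) on the wooden block. The pink look-alike is at (423,432).
- **Lids:** two candidates, a larger one at (488,334) and a smaller one at (501,385).
- **Vials on the board:** (203,273), (190,303), (138,326), (135,361) and (178,369). In the scene view the tall ones are at (546,365) and (600,375). The loose vials in the far tray aren't the ones wanted.

Next I'll measure sizes and poses.

```bash
cat >> h.py <<'E'
def det(c,q,n=6,minc=0.3):
    r=env.regions_of(c,q);out=[]
    for d in r[:n]:
        if d['confidence']<minc: continue
        ys,xs=np.nonzero(d['region']);out.append((round(d['confidence'],2),xs.mean(),ys.mean(),len(xs),d['rect'],d['region']))
    return out
E
python3 - <<'E'
from h import *
a=snap('top');b=snap('scene')
Z=dict(cap=.097,lid=.003,vial0=.055,tall0=.08,board=.03,jar=.03,roll=.028)
for q in Z:
  for c in('top','scene'):
    for d in det(c,q,7):
        P=w(c,d[1],d[2],Z[q]);print(q,c,d[0],np.round(d[1:3],1),d[3],np.round(d[4]).tolist(),np.round(P[:2],3))
L=a[215:290,310:385];S=b[140:185,215:270]
cv2.imwrite('pics/lid.png',np.hstack([cv2.resize(L,(450,450),interpolation=2),cv2.resize(S,(300,450),interpolation=2)])[:,:,::-1])
E
```

```text
cap top 0.68 [254.5 196.9] 971 [235.0, 181.0, 272.0, 216.0] [ 0.531 -0.037]
lid top 0.59 [343.9 234.2] 282 [338.0, 223.0, 353.0, 245.0] [ 0.472 -0.228]
lid top 0.46 [351.8 270.5] 164 [344.0, 260.0, 362.0, 278.0] [ 0.395 -0.243]
lid scene 0.59 [234.7 173.3] 172 [226.0, 167.0, 244.0, 180.0] [ 0.472 -0.227]
lid scene 0.59 [250.7 153.7] 79 [247.0, 148.0, 258.0, 158.0] [ 0.395 -0.24 ]
vial0 top 0.7 [415.  233.2] 333 [405.0, 203.0, 422.0, 262.0] [ 0.469 -0.363]
vial0 top 0.56 [126.2 259.6] 35 [121.0, 258.0, 129.0, 265.0] [0.41  0.214]
vial0 top 0.39 [ 96.6 253.7] 53 [91.0, 252.0, 103.0, 256.0] [0.421 0.272]
vial0 scene 0.53 [410.9 236.9] 51 [409.0, 231.0, 413.0, 244.0] [0.418 0.221]
vial0 scene 0.5 [280.1 229.4] 2047 [246.0, 196.0, 313.0, 252.0] [ 0.57  -0.008]
vial0 scene 0.48 [421.5 263.3] 97 [414.0, 257.0, 430.0, 271.0] [0.463 0.268]
vial0 scene 0.45 [366.7 274.5] 79 [363.0, 266.0, 369.0, 280.0] [0.552 0.195]
board top 0.89 [124.6 225.1] 6230 [79.0, 175.0, 168.0, 277.0] [0.482 0.23 ]
board scene 0.61 [397.2 274.9] 5668 [341.0, 224.0, 453.0, 325.0] [0.5   0.239]
jar top 0.69 [124.2 225.2] 6367 [76.0, 172.0, 168.0, 279.0] [0.482 0.231]
jar top 0.64 [296.3 303.5] 3547 [259.0, 263.0, 335.0, 343.0] [ 0.327 -0.124]
jar top 0.58 [255.7 206.3] 2227 [219.0, 173.0, 293.0, 237.0] [ 0.525 -0.039]
jar top 0.45 [143.3 192.9] 34 [140.0, 188.0, 147.0, 197.0] [0.55  0.196]
jar scene 0.82 [279.9 229.6] 2052 [244.0, 198.0, 310.0, 255.0] [ 0.556 -0.019]
jar scene 0.68 [303.3 155.8] 1987 [281.0, 134.0, 330.0, 176.0] [ 0.341 -0.113]
roll top 0.91 [240.8 114.1] 940 [223.0, 94.0, 259.0, 133.0] [ 0.729 -0.003]
roll scene 0.8 [232.7 294.1] 1156 [210.0, 276.0, 249.0, 317.0] [0.737 0.004]
roll scene 0.72 [280.  229.5] 2023 [247.0, 195.0, 313.0, 253.0] [ 0.554 -0.02 ]
```

View pics/lid.png

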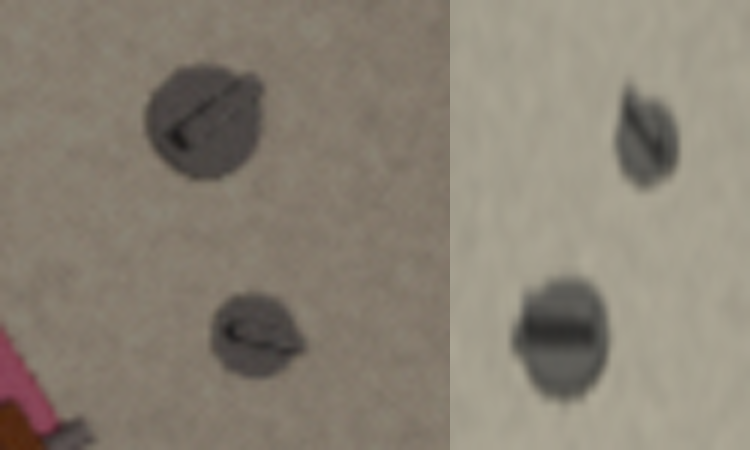

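The larger lid is about 19.5 px, or 41 mm, across, so it's the 40 mm one. Its key points to the upper right, a world yaw near -54°. The smaller one is about 30 mm and stays put. Now I'll fit precise poses from silhouettes in both views.

```bash
cat >> h.py <<'E'
from scipy.optimize import minimize
def pxs(c,P): return np.array([px(c,p) for p in P])
def sil(c,P,roi,s=4):
    q=cv2.convexHull(pxs(c,P).astype(np.float32))[:,0]
    m=np.zeros(((roi[3]-roi[1])*s,(roi[2]-roi[0])*s),np.uint8)
    cv2.fillPoly(m,[np.round(((q-np.array(roi[:2])+.5)*s-.5)*16).astype(np.int32)],255,shift=4)
    return cv2.resize(m,None,fx=1/s,fy=1/s,interpolation=cv2.INTER_AREA)/255.
def box(x,y,yaw,lx,ly,z0,z1):
    c,s=np.cos(yaw),np.sin(yaw)
    return [(x+c*a*lx/2-s*b*ly/2,y+s*a*lx/2+c*b*ly/2,z) for a in(-1,1) for b in(-1,1) for z in(z0,z1)]
def cyl(x,y,r,z0,z1):
    t=np.linspace(0,2*np.pi,40,endpoint=False)
    return [(x+r*np.cos(a),y+r*np.sin(a),z) for a in t for z in(z0,z1)]
def fit(fn,x0,obs,d):
    # obs: {cam:(mask float roi-crop, roi)}
    f=lambda p:sum(np.abs(sil(c,fn(*p),roi)-m).sum() for c,(m,roi) in obs.items())
    x0=np.array(x0,float);sx=np.vstack([x0]+[x0+np.eye(len(x0))[i]*d[i] for i in range(len(x0))])
    r=minimize(f,x0,method='Nelder-Mead',options=dict(initial_simplex=sx,xatol=1e-4,fatol=.05,maxiter=150))
    return r.x,r.fun
E
python3 - <<'E'
from h import *
im={c:env.read_camera(c) for c in('top','scene')}
np.save('im0.npy',np.stack([im['top'],im['scene']]))
roiB={'top':(70,160,180,290),'scene':(330,215,465,335)}
roiJ={'top':(205,155,305,250),'scene':(235,180,325,265)}
def satm(c,roi):
    i=im[c][roi[1]:roi[3],roi[0]:roi[2]];h=cv2.cvtColor(i,cv2.COLOR_RGB2HSV)
    m=(h[...,1]>95).astype(np.uint8);n,l,s,_=cv2.connectedComponentsWithStats(m)
    m=(l==1+np.argmax(s[1:,4])).astype(np.uint8);return cv2.morphologyEx(m,cv2.MORPH_CLOSE,np.ones((7,7))).astype(float)
def dark(c,roi):
    i=im[c][roi[1]:roi[3],roi[0]:roi[2]];m=(i.max(2)<52).astype(np.uint8);n,l,s,_=cv2.connectedComponentsWithStats(m)
    return (l==1+np.argmax(s[1:,4])).astype(float)
for cams in(('top','scene'),('top',),('scene',)):
    print(cams)
    print('board',*[np.round(v,4) for v in fit(lambda x,y,a:box(x,y,a,.2,.13,0,.03),[.48,.235,np.radians(80)],{c:(satm(c,roiB[c]),roiB[c]) for c in cams},[.01,.01,.1])])
    print('cap',*[np.round(v,4) for v in fit(lambda x,y:cyl(x,y,.0337,.059,.097),[.53,-.037],{c:(dark(c,roiJ[c]),roiJ[c]) for c in cams},[.01,.01])])
    print('sz',[ (satm(c,roiB[c]).sum(),dark(c,roiJ[c]).sum()) for c in cams])
# long side dir: corners
o=np.hstack([np.hstack([satm(c,roiB[c])[:120,:110],dark(c,roiJ[c])[:80,:90].repeat(1,0) if 0 else np.zeros((120,1))]) for c in('top','scene')])
E
```

```text
('top', 'scene')
board [0.484  0.2341 2.9585] 402.7882Traceback (most recent call last):
  File "<stdin>", line 16, in <module>
  File "h.py", line 41, in fit
    r=minimize(f,x0,method='Nelder-Mead',options=dict(initial_simplex=sx,xatol=1e-4,fatol=.05,maxiter=150))
    res = _minimize_neldermead(fun, x0, args, callback, bounds=bounds,
                               **options)
    fxr = func(xr)
    fx = function(np.copy(x), *(wrapper_args + args))
  File "h.py", line 39, in <lambda>
    f=lambda p:sum(np.abs(sil(c,fn(*p),roi)-m).sum() for c,(m,roi) in obs.items())
               ~~~^^^^^^^^^^^^^^^^^^^^^^^^^^^^^^^^^^^^^^^^^^^^^^^^^^^^^^^^^^^^^^^^
  File "h.py", line 39, in <genexpr>
    f=lambda p:sum(np.abs(sil(c,fn(*p),roi)-m).sum() for c,(m,roi) in obs.items())
                          ~~~^^^^^^^^^^^^^^
  File "h.py", line 27, in sil
    q=cv2.convexHull(pxs(c,P).astype(np.float32))[:,0]
                     ~~~^^^^^
  File "h.py", line 25, in pxs
    def pxs(c,P): return np.array([px(c,p) for p in P])
                                   ~~^^^^^
  File "h.py", line 16, in px
    k=env.get_calibration(c);T=np.linalg.inv(np.array(k['extrinsics']))
ValueError: time passes only in moves, steps and waits
```

```bash
python3 - <<'E'
s=open('h.py').read()
s=s.replace("def snap","import functools\nCAL=functools.lru_cache(None)(lambda c:env.get_calibration(c))\ndef snap",1).replace("k=env.get_calibration(c)","k=CAL(c)")
open('h.py','w').write(s)
E
cat > f.py <<'E'
from h import *
A=np.load('im0.npy');im={'top':A[0],'scene':A[1]}
roiB={'top':(70,160,180,290),'scene':(330,215,465,335)}
roiJ={'top':(205,155,305,250),'scene':(235,180,325,265)}
def big(m,k):
    m=m.astype(np.uint8);n,l,s,_=cv2.connectedComponentsWithStats(m);m=(l==1+np.argmax(s[1:,4])).astype(np.uint8)
    return cv2.morphologyEx(m,cv2.MORPH_CLOSE,np.ones((k,k))).astype(float)
def cr(c,roi): return im[c][roi[1]:roi[3],roi[0]:roi[2]]
def satm(c,roi,t=95): return big(cv2.cvtColor(cr(c,roi),cv2.COLOR_RGB2HSV)[...,1]>t,7)
def dark(c,roi,t=52): return big(cr(c,roi).max(2)<t,3)
for cams in(('top','scene'),('top',),('scene',)):
    print(cams)
    print('board',*[np.round(v,4) for v in fit(lambda x,y,a:box(x,y,a,.2,.13,0,.03),[.484,.234,-.25],{c:(satm(c,roiB[c]),roiB[c]) for c in cams},[.01,.01,.05])])
    print('cap',*[np.round(v,4) for v in fit(lambda x,y:cyl(x,y,.0337,.059,.097),[.53,-.037],{c:(dark(c,roiJ[c]),roiJ[c]) for c in cams},[.01,.01])])
    print('sz',[ (satm(c,roiB[c]).sum(),dark(c,roiJ[c]).sum()) for c in cams])
t=[np.pad(x,((0,130-x.shape[0]),(0,140-x.shape[1]))) for c in('top','scene') for x in (satm(c,roiB[c]),satm(c,roiJ[c]),dark(c,roiJ[c]))]
cv2.imwrite('pics/masks.png',(np.vstack([np.hstack(t[:3]),np.hstack(t[3:])])*255))
E
python3 f.py
```

```text
('top', 'scene')
board [ 0.484   0.2343 -0.187 ] 402.9608
cap [ 0.532  -0.0371] 318.451
sz [(np.float64(6505.0), np.float64(1158.0)), (np.float64(5766.0), np.float64(818.0))]
('top',)
board [ 0.4842  0.2342 -0.1832] 97.6902
cap [ 0.5323 -0.0366] 174.9098
sz [(np.float64(6505.0), np.float64(1158.0))]
('scene',)
board [ 0.48    0.2346 -0.1739] 273.9216
cap [ 0.5312 -0.0371] 142.4118
sz [(np.float64(5766.0), np.float64(818.0))][ WARN:0@1.139] global loadsave.cpp:1063 imwrite_ Unsupported depth image for selected encoder is fallbacked to CV_8U.
```

View pics/masks.png

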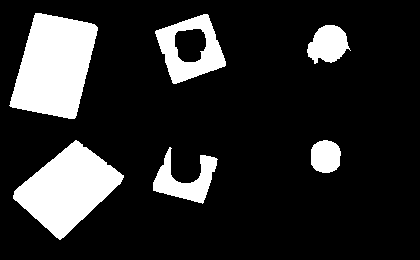

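```bash
python3 - <<'E'
s=open('f.py').read().split("for cams in")[0]
open('f.py','w').write(s)
E
cat > g.py <<'E'
from f import *
def op(m): return big(cv2.morphologyEx(m.astype(np.uint8),cv2.MORPH_OPEN,cv2.getStructuringElement(2,(15,15))),3)
for cams in(('top','scene'),('top',),('scene',)):
    print('cap',cams,*[np.round(v,4) for v in fit(lambda x,y:cyl(x,y,.0337,.059,.097),[.53,-.037],{c:(op(dark(c,roiJ[c])),roiJ[c]) for c in cams},[.01,.01])],[op(dark(c,roiJ[c])).sum() for c in cams])
m=satm('top',roiJ['top']).astype(np.uint8);m=cv2.morphologyEx(m,cv2.MORPH_OPEN,np.ones((3,3)))
h=cv2.convexHull(cv2.findNonZero(m));mm=np.zeros_like(m);cv2.fillPoly(mm,[h],1)
print('block',*[np.round(v,4) for v in fit(lambda x,y,a:box(x,y,a,.12,.12,0,.026),[.53,-.037,.25],{'top':(mm.astype(float),roiJ['top'])},[.01,.01,.05])],mm.sum())
for c in('top','scene'):
    r=roiB[c];i=cr(c,r).astype(float);v=(i.min(2)>115).astype(np.uint8)&cv2.erode(satm(c,r).astype(np.uint8),np.ones((3,3)))
    n,l,s,ce=cv2.connectedComponentsWithStats(v)
    for k in range(1,n):
        if s[k,4]<6: continue
        u=ce[k]+r[:2]
        print(c,np.round(u,1),s[k,4],'short',np.round(w(c,*u,.058)[:2],4),'tall',np.round(w(c,*u,.083)[:2],4))
x,y,a=.483,.2343,-.183
print('holes',[[np.round([x+np.cos(a)*p-np.sin(a)*q,y+np.sin(a)*p+np.cos(a)*q],4).tolist() for p in(-.069,-.023,.023,.069)] for q in(-.03,.03)])
E
python3 g.py
```

```text
cap ('top', 'scene') [ 0.5319 -0.0372] 285.3882 [np.float64(1103.0), np.float64(811.0)]
cap ('top',) [ 0.5323 -0.0366] 136.0353 [np.float64(1103.0)]
cap ('scene',) [ 0.5312 -0.0363] 148.9725 [np.float64(811.0)]
block [ 0.5344 -0.037   0.355 ] 69.549 3297
top [141.3 191.4] 7 short [0.5472 0.1923] tall [0.5417 0.1851]
top [131.8 211.5] 10 short [0.5058 0.2085] tall [0.5016 0.2008]
top [ 95.5 229. ] 10 short [0.4696 0.2774] tall [0.4665 0.2677]
top [ 93.9 253.1] 8 short [0.422  0.2766] tall [0.4203 0.2668]
top [124.1 259.1] 8 short [0.4109 0.2169] tall [0.4095 0.2089]
scene [411.7 232.8] 13 short [0.4097 0.2174] tall [0.4291 0.2221]
scene [385.1 250.1] 22 short [0.4816 0.1954] tall [0.4989 0.2008]
scene [435.2 250.8] 14 short [0.4207 0.2768] tall [0.4398 0.2797]
scene [424.3 256.1] 24 short [0.446  0.2654] tall [0.4643 0.2686]
scene [368. 270.] 23 short [0.5436 0.1927] tall [0.559  0.1981]
holes [[[0.4097, 0.2174], [0.4549, 0.209], [0.5002, 0.2006], [0.5454, 0.1922]], [[0.4206, 0.2764], [0.4658, 0.268], [0.5111, 0.2596], [0.5563, 0.2512]]]
```

Board and holes agree in both views. Short vials:
- A (.545,.192)
- B (.421,.276)
- C (.410,.217)

The tall ones are at (.500,.201) and (.466,.268). The jar is at about (.532,-.037), with yaw 20° or 200°.

```bash
cat > p.py <<'E'
import sys
from h import *
def plan(x,y,z,yaw,n,g,start=None):
    o=env.get_obs();P=np.array(o['tool_pos']) if start is None else np.array(start[:3]);y0=o['tool_rot'][2] if start is None else start[3]
    d=(yaw-y0+180)%360-180;D=(np.array([x,y,z])-P)*1000/n;rows=[]
    for i in range(n):
        a=np.radians(y0+d*i/n);X=np.array([np.cos(a),np.sin(a)]);Y=np.array([np.sin(a),-np.cos(a)])
        rows.append([g,round(X@D[:2],1),round(Y@D[:2],1),round(-D[2],1),0,0,round(-np.radians(d/n),3)])
    for r in rows: print(r,end=',')
    print()
if __name__=='__main__':
    a=[float(v) for v in sys.argv[1:]];o=env.get_obs()
    print(round(float(o['time_s']),1),np.round(o['tool_pos'],4),np.round(o['tool_rot'],1),'F',np.round(o['force'],1),'T',np.round(o['wrist_torque'],2),'g',round(float(o['grip_width']),4),'q7',round(float(o['qpos'][6]),1))
    if a: plan(*a[:4],int(a[4]),a[5])
E
python3 p.py .532 -.037 .15 50 15 87
```

```text
1.0 [0.2476 0.601  0.2226] [180.    0.  157.6] F [-0.2  0.4  0.5] T [-0.05 -0.01  0.02] g 0.0871 q7 -3.3
[87.0, np.float64(-33.7), np.float64(-32.1), np.float64(4.8), 0, 0, np.float64(0.125)],[87.0, np.float64(-37.5), np.float64(-27.6), np.float64(4.8), 0, 0, np.float64(0.125)],[87.0, np.float64(-40.6), np.float64(-22.7), np.float64(4.8), 0, 0, np.float64(0.125)],[87.0, np.float64(-43.2), np.float64(-17.5), np.float64(4.8), 0, 0, np.float64(0.125)],[87.0, np.float64(-45.0), np.float64(-12.0), np.float64(4.8), 0, 0, np.float64(0.125)],[87.0, np.float64(-46.1), np.float64(-6.3), np.float64(4.8), 0, 0, np.float64(0.125)],[87.0, np.float64(-46.6), np.float64(-0.4), np.float64(4.8), 0, 0, np.float64(0.125)],[87.0, np.float64(-46.3), np.float64(5.4), np.float64(4.8), 0, 0, np.float64(0.125)],[87.0, np.float64(-45.2), np.float64(11.1), np.float64(4.8), 0, 0, np.float64(0.125)],[87.0, np.float64(-43.5), np.float64(16.7), np.float64(4.8), 0, 0, np.float64(0.125)],[87.0, np.float64(-41.1), np.float64(22.0), np.float64(4.8), 0, 0, np.float64(0.125)],[87.0, np.float64(-38.0), np.float64(26.9), np.float64(4.8), 0, 0, np.float64(0.125)],[87.0, np.float64(-34.3), np.float64(31.5), np.float64(4.8), 0, 0, np.float64(0.125)],[87.0, np.float64(-30.1), np.float64(35.5), np.float64(4.8), 0, 0, np.float64(0.125)],[87.0, np.float64(-25.5), np.float64(39.0), np.float64(4.8), 0, 0, np.float64(0.125)],
```

send_rows --pt "87 -34 -32 4 0 0 0.125" --pt "87 -37 -28 4 0 0 0.125" --pt "87 -41 -23 4 0 0 0.125" --pt "87 -43 -17 4 0 0 0.125" --pt "87 -45 -12 4 0 0 0.125" --pt "87 -46 -6 4 0 0 0.125" --pt "87 -47 0 4 0 0 0.125" --pt "87 -46 5 4 0 0 0.125"

```text
time_s: 1.8
tool_pos: [0.4005, 0.2592, 0.1908]
tool_rot: [179.9, -0.0, 100.0]
force: [0.6, -0.5, 0.4]
grip_width: 0.0869
```

send_rows --pt "87 -45 11 4 0 0 0.125" --pt "87 -43 17 4 0 0 0.125" --pt "87 -41 22 4 0 0 0.125" --pt "87 -38 27 4 0 0 0.125" --pt "87 -34 31 4 0 0 0.125" --pt "87 -30 35 4 0 0 0.125" --pt "87 -26 39 4 0 0 0.125" --pt "87 0 0 0 0 0 0"

```text
time_s: 2.6
tool_pos: [0.5336, -0.0434, 0.1627]
tool_rot: [179.8, 0.1, 49.5]
force: [-0.2, -0.1, 0.2]
grip_width: 0.0867
```

```bash
sed -i 's/rows.append(\[g,round(X@D\[:2\],1),round(Y@D\[:2\],1),round(-D\[2\],1),0,0,round(-np.radians(d\/n),3)\])/rows.append([g]+[round(float(v),1) for v in (X@D[:2],Y@D[:2],-D[2])]+[0,0,round(float(-np.radians(d\/n)),3)])/' p.py; python3 p.py .532 -.037 .15 50 3 87
```

```text
2.6 [ 0.5336 -0.0434  0.1627] [1.798e+02 1.000e-01 4.950e+01] F [-0.2 -0.1  0.2] T [-0.07  0.13  0.  ] g 0.0867 q7 -35.3
[87.0, 1.3, -1.8, 4.2, 0, 0, -0.003],[87.0, 1.3, -1.8, 4.2, 0, 0, -0.003],[87.0, 1.3, -1.8, 4.2, 0, 0, -0.003],
```

send_rows --pt "87 4 -5 12 0 0 0" --pt "87 0 0 30 0 0 0" --pt "87 0 0 30 0 0 0" --pt "87 0 0 20 0 0 0" --pt "87 0 0 0 0 0 0" --pt "87 0 0 0 0 0 0"

```text
time_s: 3.2
tool_pos: [0.5308, -0.0274, 0.0704]
tool_rot: [-179.9, 0.0, 50.3]
force: [-0.1, -0.1, 0.4]
grip_width: 0.0869
```

send_rows --pt "60 0 0 0 0 0 0" --pt "60 0 0 0 0 0 0" --pt "60 0 0 0 0 0 0" --pt "60 0 0 0 0 0 0" --pt "60 0 0 0 0 0 0" --pt "60 0 0 0 0 0 0" --grip_force 15

```text
time_s: 3.8
tool_pos: [0.5349, -0.0313, 0.0723]
tool_rot: [179.5, -0.2, 50.1]
force: [6.4, -4.6, -2.8]
grip_width: 0.0666
```

```bash
python3 p.py .532 -.037 .07 50 1 60
```

```text
3.8 [ 0.5349 -0.0313  0.0723] [179.5  -0.2  50.1] F [ 6.4 -4.6 -2.8] T [-1.04 -1.31  0.02] g 0.0666 q7 -32.8
[60.0, -6.2, 1.4, 2.3, 0, 0, 0.002],
```

send_rows --pt "87 0 0 0 0 0 0" --pt "87 -6 7 1 0 0 0" --pt "87 0 0 0 0 0 0" --pt "87 0 0 0 0 0 0" --pt "87 0 0 0 0 0 0"

```text
time_s: 4.3
tool_pos: [0.5325, -0.038, 0.0695]
tool_rot: [-180.0, -0.0, 50.2]
force: [0.0, -0.4, -0.3]
grip_width: 0.0861
```

send_rows --pt "60 0 0 0 0 0 0" --pt "60 0 0 0 0 0 0" --pt "60 0 0 0 0 0 0" --pt "60 0 0 0 0 0 0" --pt "60 0 0 0 0 0 0" --pt "60 0 0 0 0 0 0"

```text
time_s: 4.9
tool_pos: [0.5322, -0.0377, 0.0694]
tool_rot: [-179.9, 0.0, 50.2]
force: [-2.1, 1.7, 1.3]
grip_width: 0.0666
```

send_rows --pt "60 0 0 0 0 0 0" --pt "60 0 0 0 0 0 0" --pt "60 0 0 4 0 0 0" --pt "60 0 0 4 0 0 0" --pt "60 0 0 0 0 0 0" --pt "60 0 0 0 0 0 0" --grip_force 50

```text
time_s: 5.5
tool_pos: [0.533, -0.0379, 0.0648]
tool_rot: [-179.9, -0.1, 50.2]
force: [-11.7, 2.1, 26.3]
grip_width: 0.0657
```

send_rows --pt "60 0 0 -1 0 0 0" --pt "60 0 0 0 0 0 -0.1" --pt "60 0 0 0 0 0 -0.1" --pt "60 0 0 0 0 0 -0.1" --pt "60 0 0 0 0 0 -0.1" --pt "60 0 0 0 0 0 0"

```text
time_s: 6.1
tool_pos: [0.5335, -0.0377, 0.065]
tool_rot: [180.0, -0.1, 73.2]
force: [-8.0, 3.2, 18.2]
grip_width: 0.0662
```

```bash
python3 p.py
```

```text
6.1 [ 0.5335 -0.0377  0.065 ] [ 1.80e+02 -1.00e-01  7.32e+01] F [-8.   3.2 18.2] T [0.57 1.92 0.04] g 0.0662 q7 -9.1
```

send_rows --pt "60 0 0 0 0 0 -0.1" --pt "60 0 0 0 0 0 -0.1" --pt "60 0 0 0 0 0 -0.1" --pt "60 0 0 0 0 0 -0.1" --pt "60 0 0 0 0 0 0"

```text
time_s: 6.6
tool_pos: [0.5338, -0.0378, 0.065]
tool_rot: [179.9, -0.1, 96.1]
force: [-6.9, 2.7, 17.2]
grip_width: 0.0659
```

```bash
python3 p.py
```

```text
6.6 [ 0.5338 -0.0378  0.065 ] [ 1.799e+02 -1.000e-01  9.610e+01] F [-6.9  2.7 17.2] T [0.64 1.73 0.09] g 0.0659 q7 13.1
```

send_rows --pt "60 0 0 0 0 0 -0.1" --pt "60 0 0 0 0 0 -0.1" --pt "60 0 0 0 0 0 -0.1" --pt "60 0 0 0 0 0 0"

```text
time_s: 7.0
tool_pos: [0.5342, -0.0377, 0.065]
tool_rot: [179.8, -0.0, 113.3]
force: [-5.5, 2.9, 16.5]
grip_width: 0.066
```

```bash
python3 p.py
```

```text
7.0 [ 0.5342 -0.0377  0.065 ] [179.8  -0.  113.3] F [-5.5  2.9 16.5] T [ 0.48  1.46 -0.02] g 0.066 q7 29.8
```

send_rows --pt "60 0 0 0 0 0 -0.1" --pt "60 0 0 0 0 0 -0.1" --pt "60 0 0 0 0 0 0"

```text
time_s: 7.3
tool_pos: [0.5345, -0.0385, 0.0649]
tool_rot: [179.7, 0.0, 124.4]
force: [-4.0, 2.4, 14.0]
grip_width: 0.0659
```

```bash
python3 p.py
```

```text
7.3 [ 0.5345 -0.0385  0.0649] [179.7   0.  124.4] F [-4.   2.4 14. ] T [ 0.46  1.07 -1.47] g 0.0659 q7 40.7
```

send_rows --pt "60 0 0 0 0 0 -0.06" --pt "60 0 0 0 0 0 -0.06" --pt "60 0 0 0 0 0 0"

```text
time_s: 7.6
tool_pos: [0.5369, -0.0409, 0.0648]
tool_rot: [179.6, 0.4, 131.2]
force: [2.7, -3.3, 5.9]
grip_width: 0.0658
```

```bash
python3 p.py
```

```text
7.6 [ 0.5369 -0.0409  0.0648] [179.6   0.4 131.2] F [ 2.7 -3.3  5.9] T [-0.5  -0.79 -1.69] g 0.0658 q7 47.3
```

send_rows --pt "60 0 0 0 0 0 0.08" --pt "60 0 0 0 0 0 0.08" --pt "60 0 0 0 0 0 0" --pt "60 0 0 -3 0 0 0" --pt "60 0 0 -4 0 0 0" --pt "60 0 0 -4 0 0 0" --pt "60 0 0 0 0 0 0"

```text
time_s: 8.3
tool_pos: [0.5346, -0.0394, 0.0742]
tool_rot: [179.9, 0.2, 122.3]
force: [3.4, -2.9, 0.6]
grip_width: 0.0655
```

```bash
python3 p.py
```

```text
8.3 [ 0.5346 -0.0394  0.0742] [179.9   0.2 122.3] F [ 3.4 -2.9  0.6] T [-0.81 -0.99  0.04] g 0.0655 q7 38.2
```

send_rows --pt "60 0 0 -10 0 0 0" --pt "60 0 0 -10 0 0 0" --pt "60 0 0 -15 0 0 0" --pt "60 0 0 -30 0 0 0" --pt "60 0 0 -10 0 0 0" --pt "60 0 0 0 0 0 0" --pt "60 0 0 0 0 0 0"

```text
time_s: 9.0
tool_pos: [0.5321, -0.0379, 0.1477]
tool_rot: [-179.9, -0.1, 122.4]
force: [0.2, 0.9, -1.1]
grip_width: 0.0654
```

```bash
python3 p.py .63 -.16 .14 122 4 60; python3 -c "
from h import *
a=snap('top',None);b=snap('scene')
cv2.imwrite('pics/lift.png',np.hstack([cv2.resize(a[130:270,190:380],(570,420)),cv2.resize(b[150:290,200:270],(210,420))])[:,:,::-1])"
```

```text
9.0 [ 0.5321 -0.0379  0.1477] [-1.799e+02 -1.000e-01  1.224e+02] F [ 0.2  0.9 -1.1] T [-0.1   0.04 -0.04] g 0.0654 q7 36.4
[60.0, -38.9, 4.3, 1.9, 0, 0, 0.002],[60.0, -38.9, 4.4, 1.9, 0, 0, 0.002],[60.0, -38.9, 4.4, 1.9, 0, 0, 0.002],[60.0, -38.9, 4.5, 1.9, 0, 0, 0.002],
```

View pics/lift.png

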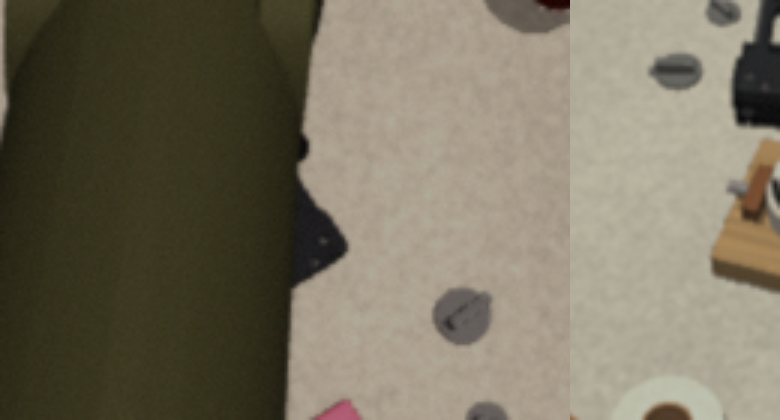

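send_rows --pt "60 -39 4 2 0 0 0" --pt "60 -39 4 2 0 0 0" --pt "60 -39 5 2 0 0 0" --pt "60 -39 5 2 0 0 0" --pt "60 0 0 40 0 0 0" --pt "60 0 0 40 0 0 0" --pt "60 0 0 30 0 0 0" --pt "60 0 0 10 0 0 0" --pt "60 0 0 0 0 0 0" --pt "60 0 0 0 0 0 0"

```text
time_s: 10.1
tool_pos: [0.6323, -0.1607, 0.0217]
tool_rot: [179.9, 0.1, 122.4]
force: [0.6, 1.1, -0.3]
grip_width: 0.0656
```

send_rows --pt "60 0 0 4 0 0 0" --pt "60 0 0 0 0 0 0" --pt "60 0 0 0 0 0 0"

```text
time_s: 10.4
tool_pos: [0.6321, -0.1603, 0.0175]
tool_rot: [179.9, 0.0, 122.4]
force: [-0.2, -1.3, -0.4]
grip_width: 0.0654
```

send_rows --pt "60 0 0 3 0 0 0" --pt "60 0 0 0 0 0 0" --pt "60 0 0 0 0 0 0"

```text
time_s: 10.7
tool_pos: [0.6314, -0.1603, 0.0135]
tool_rot: [-180.0, -0.0, 122.4]
force: [0.1, 0.3, -0.5]
grip_width: 0.0655
```

send_rows --pt "60 0 0 2 0 0 0" --pt "60 0 0 0 0 0 0" --pt "60 0 0 0 0 0 0"

```text
time_s: 11.0
tool_pos: [0.6314, -0.1603, 0.0114]
tool_rot: [-180.0, -0.0, 122.4]
force: [0.1, -0.1, -1.3]
grip_width: 0.0654
```

send_rows --pt "60 0 0 2 0 0 0" --pt "60 0 0 0 0 0 0" --pt "60 0 0 0 0 0 0"

```text
time_s: 11.3
tool_pos: [0.6314, -0.1603, 0.0095]
tool_rot: [-180.0, -0.0, 122.4]
force: [-0.1, 0.9, -0.6]
grip_width: 0.0657
```

send_rows --pt "60 0 0 1 0 0 0" --pt "60 0 0 0 0 0 0" --pt "60 0 0 0 0 0 0"

```text
time_s: 11.6
tool_pos: [0.6315, -0.1603, 0.0086]
tool_rot: [180.0, -0.0, 122.4]
force: [-0.6, -0.1, -0.9]
grip_width: 0.0653
```

send_rows --pt "60 0 0 1 0 0 0" --pt "60 0 0 0 0 0 0" --pt "60 0 0 0 0 0 0"

```text
time_s: 11.9
tool_pos: [0.6314, -0.1603, 0.0075]
tool_rot: [-180.0, -0.0, 122.4]
force: [-0.6, 0.3, -1.0]
grip_width: 0.0657
```

send_rows --pt "60 0 0 1 0 0 0" --pt "60 0 0 0 0 0 0" --pt "60 0 0 0 0 0 0"

```text
time_s: 12.2
tool_pos: [0.6316, -0.1603, 0.0071]
tool_rot: [180.0, 0.0, 122.4]
force: [-2.1, 1.4, 3.8]
grip_width: 0.0659
```

send_rows --pt "87 0 0 0 0 0 0" --pt "87 0 0 0 0 0 0" --pt "87 0 0 0 0 0 0" --pt "87 0 0 -20 0 0 0" --pt "87 0 0 -40 0 0 0" --pt "87 0 0 -50 0 0 0" --pt "87 0 0 -20 0 0 0" --pt "40 0 0 0 0 0 0" --pt "40 0 0 0 0 0 0"

```text
time_s: 13.1
tool_pos: [0.6314, -0.1602, 0.1364]
tool_rot: [180.0, -0.0, 122.4]
force: [-1.2, 0.4, -0.4]
grip_width: 0.0779
```

```bash
python3 p.py .545 .192 .15 170 9 30; python3 -c "
from h import *
a=snap('top',None);b=snap('scene')
np.save('im1.npy',np.stack([a,b]))
cv2.imwrite('pics/open.png',np.hstack([cv2.resize(a[160:250,210:310],(500,450),interpolation=2),cv2.resize(b[190:265,240:320],(300,281),interpolation=2).repeat(1,0) if 0 else cv2.resize(b[180:265,245:315],(300,450),interpolation=2)])[:,:,::-1])"
```

```text
13.1 [ 0.6314 -0.1602  0.1364] [180.   -0.  122.4] F [-1.2  0.4 -0.4] T [-0.04 -0.01  0.04] g 0.0779 q7 52.3
[30.0, 38.2, 12.8, -1.5, 0, 0, -0.092],[30.0, 36.8, 16.3, -1.5, 0, 0, -0.092],[30.0, 35.2, 19.6, -1.5, 0, 0, -0.092],[30.0, 33.2, 22.8, -1.5, 0, 0, -0.092],[30.0, 31.0, 25.8, -1.5, 0, 0, -0.092],[30.0, 28.5, 28.5, -1.5, 0, 0, -0.092],[30.0, 25.7, 31.0, -1.5, 0, 0, -0.092],[30.0, 22.7, 33.3, -1.5, 0, 0, -0.092],[30.0, 19.6, 35.2, -1.5, 0, 0, -0.092],
```

View pics/open.png

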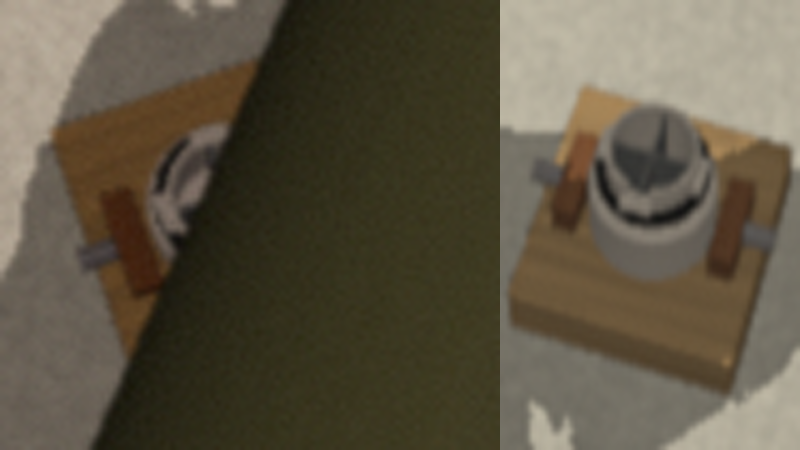

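send_rows --pt "40 38 13 -2 0 0 -0.092" --pt "40 37 16 -2 0 0 -0.092" --pt "40 35 20 -2 0 0 -0.092" --pt "40 33 23 -2 0 0 -0.092" --pt "40 31 26 -2 0 0 -0.092" --pt "40 28 28 -2 0 0 -0.092" --pt "30 26 31 -2 0 0 -0.092" --pt "30 23 33 -2 0 0 -0.092" --pt "30 20 35 -2 0 0 -0.092" --pt "30 0 0 0 0 0 0" --pt "30 0 0 0 0 0 0" --pt "30 0 0 0 0 0 0"

```text
time_s: 14.4
tool_pos: [0.5452, 0.1897, 0.1534]
tool_rot: [-179.9, -0.1, 169.7]
force: [-0.2, -0.8, -0.4]
grip_width: 0.0298
```

```bash
python3 p.py .545 .192 .10 170 1 30; python3 -c "
from h import *
a=snap('top',None);b=snap('scene')
np.save('im1.npy',np.stack([a,b]))
cv2.imwrite('pics/open2.png',np.hstack([cv2.resize(a[160:250,210:310],(500,450),interpolation=2),cv2.resize(b[190:265,240:320],(300,281),interpolation=2).repeat(1,0) if 0 else cv2.resize(b[180:265,245:315],(300,450),interpolation=2)])[:,:,::-1])"
```

```text
14.4 [0.5452 0.1897 0.1534] [-1.799e+02 -1.000e-01  1.697e+02] F [-0.2 -0.8 -0.4] T [ 0.04  0.03 -0.02] g 0.0298 q7 59.8
[30.0, 0.6, 2.3, 53.4, 0, 0, -0.005],
```

View pics/open2.png

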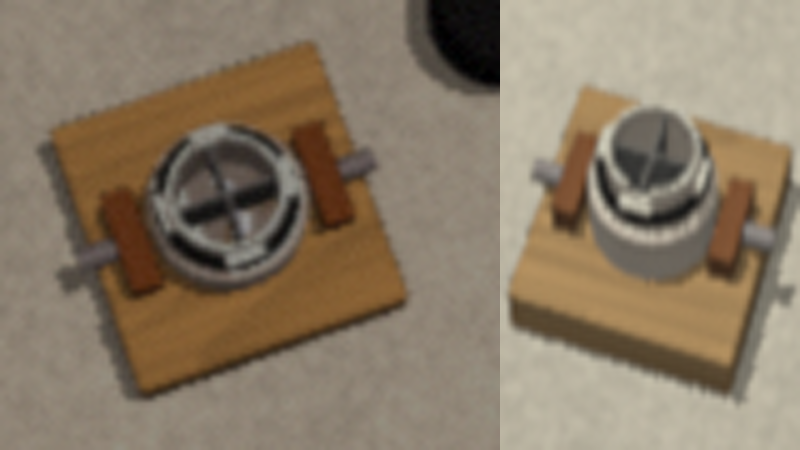

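```bash
python3 - <<'E'
from h import *
A=np.load('im1.npy');im={'top':A[0].astype(np.float32),'scene':A[1].astype(np.float32)}
def samp(c,P):
    q=pxs(c,P).astype(np.float32);return cv2.remap(im[c].mean(2),q[:,:1],q[:,1:],cv2.INTER_LINEAR)[:,0]
# centre: maximise rim brightness minus inside/outside darkness
t=np.radians(np.arange(0,360,5))
ring=lambda x,y,r,z:[(x+r*np.cos(a),y+r*np.sin(a),z) for a in t]
for c in im:
    best=max(((samp(c,ring(x,y,.0227,.072)).mean()-.5*samp(c,ring(x,y,.0185,.072)).mean()-.5*samp(c,ring(x,y,.0262,.072)).mean()),x,y) for x in np.arange(.524,.54,.0005) for y in np.arange(-.045,-.03,.0005))
    print(c,np.round(best,4))
    x,y=best[1:]
    for s in (0,180):
        for off in (-20,-10,0,10,20): pass
    for r,z in((.0227,.072),(.0235,.070)):
        print(r,[(int(np.degrees(a)),int(v)) for a,v in zip(t,samp(c,ring(x,y,r,z))) if int(np.degrees(a))%10==0 or 1][::2])
h=np.hstack([cv2.resize(A[0][178:220,235:277],(400,400),interpolation=2),cv2.resize(A[1][192:228,258:294],(400,400),interpolation=2)])
cv2.imwrite('pics/rim.png',h[:,:,::-1])
E
```

```text
top [ 3.79129e+01  5.34500e-01 -3.75000e-02]
0.0227 [(0, 103), (10, 122), (20, 125), (29, 123), (40, 100), (50, 102), (59, 108), (70, 104), (80, 95), (90, 105), (100, 111), (110, 123), (119, 109), (130, 113), (140, 120), (150, 126), (160, 120), (170, 113), (180, 121), (190, 103), (200, 116), (210, 114), (220, 117), (230, 116), (239, 111), (250, 109), (260, 120), (270, 123), (280, 124), (290, 119), (300, 112), (310, 104), (320, 100), (330, 89), (340, 91), (350, 100)]
0.0235 [(0, 105), (10, 126), (20, 127), (29, 124), (40, 101), (50, 102), (59, 100), (70, 100), (80, 88), (90, 112), (100, 116), (110, 123), (119, 111), (130, 108), (140, 102), (150, 104), (160, 98), (170, 100), (180, 113), (190, 111), (200, 114), (210, 112), (220, 106), (230, 103), (239, 104), (250, 101), (260, 105), (270, 128), (280, 130), (290, 129), (300, 122), (310, 105), (320, 97), (330, 89), (340, 91), (350, 95)]
scene [35.2911  0.5335 -0.036 ]
0.0227 [(0, 144), (10, 99), (20, 106), (29, 109), (40, 136), (50, 127), (59, 129), (70, 135), (80, 153), (90, 152), (100, 150), (110, 153), (119, 139), (130, 137), (140, 146), (150, 148), (160, 160), (170, 164), (180, 162), (190, 161), (200, 164), (210, 156), (220, 162), (230, 156), (239, 161), (250, 154), (260, 149), (270, 148), (280, 166), (290, 183), (300, 179), (310, 179), (320, 156), (330, 145), (340, 155), (350, 163)]
0.0235 [(0, 128), (10, 129), (20, 142), (29, 149), (40, 133), (50, 124), (59, 124), (70, 133), (80, 140), (90, 146), (100, 146), (110, 146), (119, 139), (130, 136), (140, 137), (150, 160), (160, 152), (170, 162), (180, 154), (190, 148), (200, 157), (210, 145), (220, 151), (230, 150), (239, 150), (250, 157), (260, 143), (270, 154), (280, 173), (290, 181), (300, 189), (310, 175), (320, 129), (330, 119), (340, 131), (350, 135)]
```

View pics/rim.png

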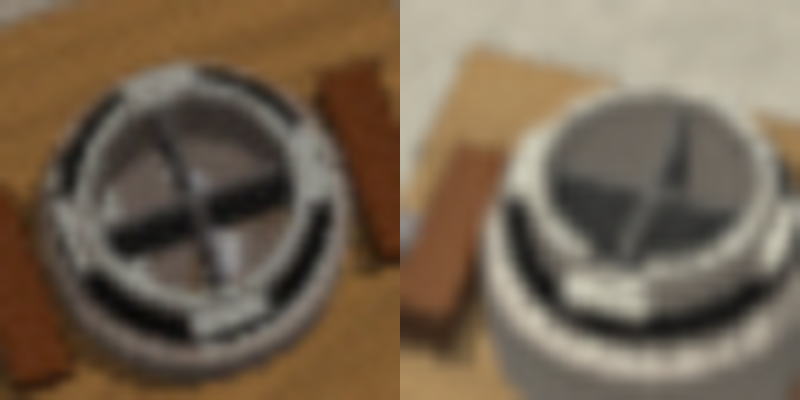

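The notch faces about 20° (the rim is missing above the near lug in the scene view, and dark at 10–30°), so the jar's yaw is about 20.3°. Picking vial A.

send_rows --pt "30 0 2.5 40 0 0 0" --pt "30 0 0 40 0 0 0" --pt "30 0 0 26 0 0 0" --pt "30 0 0 0 0 0 0" --pt "30 0 0 0 0 0 0" --pt "30 0 0 0 0 0 0"

```text
time_s: 15.1
tool_pos: [0.5475, 0.1938, 0.0506]
tool_rot: [179.9, 0.2, 169.8]
force: [0.2, -0.1, -0.3]
grip_width: 0.03
```

send_rows --pt "5 0 0 0 0 0 0" --pt "5 0 0 0 0 0 0" --pt "5 0 0 0 0 0 0" --pt "5 0 0 0 0 0 0" --pt "5 0 0 0 0 0 0" --pt "5 0 0 0 0 0 0" --grip_force 15

```text
time_s: 15.7
tool_pos: [0.5462, 0.194, 0.0491]
tool_rot: [180.0, 0.0, 169.8]
force: [-0.2, -0.1, 4.1]
grip_width: 0.0098
```

```bash
python3 p.py
```

```text
15.7 [0.5462 0.194  0.0491] [180.    0.  169.8] F [-0.2 -0.1  4.1] T [-0.04  0.07 -0.02] g 0.0098 q7 60.6
```

send_rows --pt "5 0 0 -10 0 0 0" --pt "5 0 0 -30 0 0 0" --pt "5 0 0 -40 0 0 0" --pt "5 0 0 -20 0 0 0" --pt "5 0 0 0 0 0 0" --pt "5 0 0 0 0 0 0"

```text
time_s: 16.3
tool_pos: [0.5457, 0.1938, 0.1487]
tool_rot: [180.0, 0.0, 169.8]
force: [-0.8, -0.1, -0.2]
grip_width: 0.01
```

```bash
python3 p.py .5388 -.0253 .145 110 8 5;  python3 -c "
from h import *
b=snap('scene');u=px('scene',[.546,.194,.13]);print(u)
x,y=int(u[0]),int(u[1])
cv2.imwrite('pics/v1.png',cv2.resize(b[y-40:y+40,x-40:x+40],(480,480),interpolation=2)[:,:,::-1])"
```

```text
16.3 [0.5457 0.1938 0.1487] [180.    0.  169.8] F [-0.8 -0.1 -0.2] T [ 0.03  0.01 -0.01] g 0.01 q7 59.6
[5.0, -4.0, -27.1, 0.5, 0, 0, 0.131],[5.0, -7.5, -26.4, 0.5, 0, 0, 0.131],[5.0, -10.9, -25.2, 0.5, 0, 0, 0.131],[5.0, -14.0, -23.5, 0.5, 0, 0, 0.131],[5.0, -17.0, -21.5, 0.5, 0, 0, 0.131],[5.0, -19.6, -19.1, 0.5, 0, 0, 0.131],[5.0, -22.0, -16.4, 0.5, 0, 0, 0.131],[5.0, -23.9, -13.4, 0.5, 0, 0, 0.131],
(np.float64(373.1546502097429), np.float64(250.65210553883534))
```

View pics/v1.png

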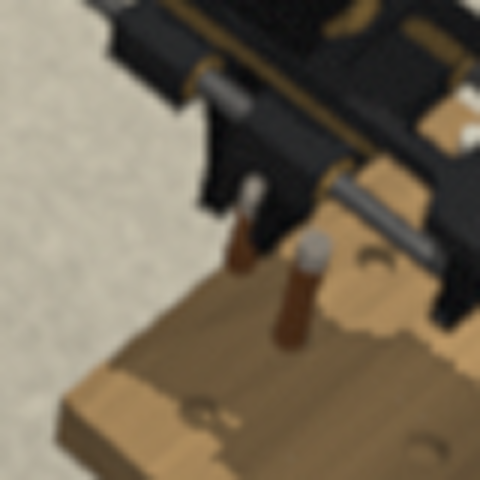

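```bash
python3 p.py .5395 -.0253 .145 169.8 5 5
```

```text
16.4 [0.545  0.1936 0.1477] [-1.800e+02 -1.000e-01  1.698e+02] F [ 0.4  0.5 -0.8] T [-0.03  0.04  0.01] g 0.0101 q7 59.6
[5.0, -6.7, -43.3, 0.5, 0, 0, 0.0],[5.0, -6.7, -43.3, 0.5, 0, 0, 0.0],[5.0, -6.7, -43.3, 0.5, 0, 0, 0.0],[5.0, -6.7, -43.3, 0.5, 0, 0, 0.0],[5.0, -6.7, -43.3, 0.5, 0, 0, 0.0],
```

send_rows --pt "5 -7 -43 0 0 0 0" --pt "5 -7 -43 0 0 0 0" --pt "5 -7 -43 0 0 0 0" --pt "5 -7 -43 0 0 0 0" --pt "5 -7 -43 0 0 0 0" --pt "5 0 0 0 0 0 0" --pt "5 0 0 0 0 0 0" --pt "5 0 0 0 0 0 0" --pt "5 0 0 0 0 0 0"

```text
time_s: 17.25
tool_pos: [0.5419, -0.0221, 0.1479]
tool_rot: [180.0, -0.1, 170.0]
force: [-0.6, 0.5, 0.6]
grip_width: 0.0103
```

```bash
python3 p.py .5395 -.0253 .105 169.8 1 5
```

```text
17.2 [ 0.5419 -0.0221  0.1479] [ 1.8e+02 -1.0e-01  1.7e+02] F [-0.6  0.5  0.6] T [ 0.06 -0.02  0.05] g 0.0103 q7 82.1
[5.0, 1.9, -3.5, 42.9, 0, 0, 0.003],
```

send_rows --pt "5 2 -3.5 30 0 0 0" --pt "5 0 0 12 0 0 0" --pt "5 0 0 0 0 0 0" --pt "5 0 0 0 0 0 0" --pt "5 0 0 0 0 0 0" --pt "5 0 0 0 0 0 0"

```text
time_s: 17.85
tool_pos: [0.5404, -0.0269, 0.1076]
tool_rot: [180.0, 0.1, 169.8]
force: [-0.2, 1.6, 0.3]
grip_width: 0.0102
```

```bash
python3 p.py .5395 -.0253 .075 169.8 1 5
```

```text
17.9 [ 0.5404 -0.0269  0.1076] [1.800e+02 1.000e-01 1.698e+02] F [-0.2  1.6  0.3] T [ 0.01 -0.04 -0.  ] g 0.0102 q7 83.1
[5.0, 1.2, 1.5, 32.6, 0, 0, 0.0],
```

send_rows --pt "5 1 1.5 10 0 0 0" --pt "5 0 0 10 0 0 0" --pt "5 0 0 6 0 0 0" --pt "5 0 0 0 0 0 0" --pt "5 0 0 0 0 0 0"

```text
time_s: 18.35
tool_pos: [0.5388, -0.0255, 0.0802]
tool_rot: [-180.0, -0.0, 169.8]
force: [-0.1, 0.1, 0.0]
grip_width: 0.0103
```

send_rows --pt "5 0 0 6 0 0 0" --pt "5 0 0 0 0 0 0" --pt "5 0 0 0 0 0 0"

```text
time_s: 18.65
tool_pos: [0.5389, -0.0254, 0.0745]
tool_rot: [180.0, -0.0, 169.8]
force: [0.9, -0.6, -0.4]
grip_width: 0.0102
```

send_rows --pt "24 0 0 0 0 0 0" --pt "24 0 0 0 0 0 0" --pt "24 0 0 0 0 0 0" --pt "24 0 0 -30 0 0 0" --pt "24 0 0 -40 0 0 0" --pt "24 0 0 0 0 0 0" --pt "24 0 0 0 0 0 0"

```text
time_s: 19.35
tool_pos: [0.5398, -0.0254, 0.1457]
tool_rot: [179.9, 0.1, 169.8]
force: [-0.3, 0.0, -1.1]
grip_width: 0.0239
```

```bash
python3 p.py .421 .2765 .145 169.8 8 30
```

```text
19.4 [ 0.5398 -0.0254  0.1457] [1.799e+02 1.000e-01 1.698e+02] F [-0.3  0.  -1.1] T [-0.01  0.05  0.03] g 0.0239 q7 82.2
[30.0, 21.3, 34.5, 0.1, 0, 0, 0.0],[30.0, 21.3, 34.5, 0.1, 0, 0, 0.0],[30.0, 21.3, 34.5, 0.1, 0, 0, 0.0],[30.0, 21.3, 34.5, 0.1, 0, 0, 0.0],[30.0, 21.3, 34.5, 0.1, 0, 0, 0.0],[30.0, 21.3, 34.5, 0.1, 0, 0, 0.0],[30.0, 21.3, 34.5, 0.1, 0, 0, 0.0],[30.0, 21.3, 34.5, 0.1, 0, 0, 0.0],
```

send_rows --pt "30 21 34.5 0 0 0 0" --pt "30 21 34.5 0 0 0 0" --pt "30 21 34.5 0 0 0 0" --pt "30 21 34.5 0 0 0 0" --pt "30 21 34.5 0 0 0 0" --pt "30 21 34.5 0 0 0 0" --pt "30 21 34.5 0 0 0 0" --pt "30 21 34.5 0 0 0 0" --pt "30 0 0 0 0 0 0" --pt "30 0 0 0 0 0 0" --pt "30 0 0 0 0 0 0" --pt "30 0 0 0 0 0 0"

```text
time_s: 20.55
tool_pos: [0.4229, 0.2743, 0.1441]
tool_rot: [-179.9, -0.0, 169.7]
force: [0.6, 0.4, -0.0]
grip_width: 0.0302
```

```bash
python3 p.py .421 .2765 .049 169.8 1 30; python3 -c "
from h import *
b=snap('top');cv2.imwrite('pics/j1.png',cv2.resize(b[175:225,230:280],(500,500),interpolation=2)[:,:,::-1])"
```

```text
20.6 [0.4229 0.2743 0.1441] [-179.9   -0.   169.7] F [ 0.6  0.4 -0. ] T [-0.   -0.02  0.03] g 0.0302 q7 43.8
[30.0, 2.3, 1.9, 95.1, 0, 0, -0.002],
```

View pics/j1.png

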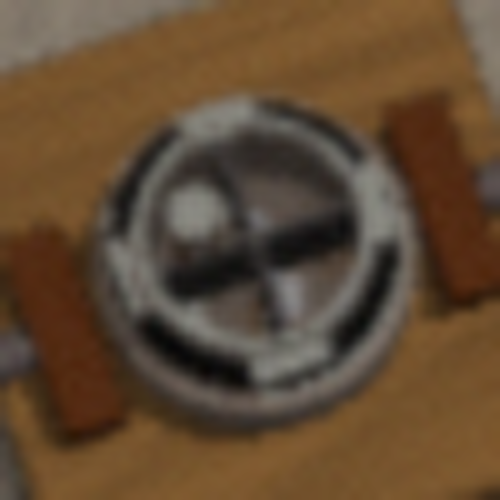

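The first vial stands in the (+x,+y) pocket, at (195,212) in the crop. Picking vial B.

send_rows --pt "30 2 2 35 0 0 0" --pt "30 0 0 35 0 0 0" --pt "30 0 0 25 0 0 0" --pt "30 0 0 0 0 0 0" --pt "30 0 0 0 0 0 0" --pt "30 0 0 0 0 0 0" --pt "30 0 0 0 0 0 0"

```text
time_s: 21.3
tool_pos: [0.422, 0.2789, 0.0513]
tool_rot: [179.9, 0.1, 169.8]
force: [0.1, 0.0, -0.1]
grip_width: 0.0298
```

```bash
python3 p.py .421 .2765 .049 169.8 1 30
```

```text
21.3 [0.422  0.2789 0.0513] [1.799e+02 1.000e-01 1.698e+02] F [ 0.1  0.  -0.1] T [ 0.03 -0.05 -0.04] g 0.0298 q7 43.7
[30.0, 0.6, -2.6, 2.3, 0, 0, -0.0],
```

send_rows --pt "30 0.5 -2 2 0 0 0" --pt "30 0 0 0 0 0 0" --pt "5 0 0 0 0 0 0" --pt "5 0 0 0 0 0 0" --pt "5 0 0 0 0 0 0" --pt "5 0 0 0 0 0 0" --pt "5 0 0 0 0 0 0" --pt "5 0 0 0 0 0 0"

```text
time_s: 22.1
tool_pos: [0.42, 0.2764, 0.0476]
tool_rot: [180.0, 0.0, 169.8]
force: [0.2, -0.4, 1.3]
grip_width: 0.0101
```

send_rows --pt "5 0 0 -10 0 0 0" --pt "5 0 0 -30 0 0 0" --pt "5 0 0 -40 0 0 0" --pt "5 0 0 -20 0 0 0" --pt "5 0 0 0 0 0 0" --pt "5 0 0 0 0 0 0" --pt "5 0 0 0 0 0 0"

```text
time_s: 22.8
tool_pos: [0.4191, 0.2758, 0.1464]
tool_rot: [-179.9, -0.1, 169.8]
force: [0.3, -0.2, -0.4]
grip_width: 0.0102
```

```bash
python3 p.py .5219 -.0318 .145 169.8 8 5
```

```text
22.8 [0.4191 0.2758 0.1464] [-1.799e+02 -1.000e-01  1.698e+02] F [ 0.3 -0.2 -0.4] T [ 0.03  0.05 -0.02] g 0.0102 q7 43.6
[5.0, -19.4, -35.6, 0.2, 0, 0, 0.0],[5.0, -19.4, -35.6, 0.2, 0, 0, 0.0],[5.0, -19.4, -35.6, 0.2, 0, 0, 0.0],[5.0, -19.4, -35.6, 0.2, 0, 0, 0.0],[5.0, -19.4, -35.6, 0.2, 0, 0, 0.0],[5.0, -19.4, -35.6, 0.2, 0, 0, 0.0],[5.0, -19.4, -35.6, 0.2, 0, 0, 0.0],[5.0, -19.4, -35.6, 0.2, 0, 0, 0.0],
```

send_rows --pt "5 -19.5 -35.5 0 0 0 0" --pt "5 -19.5 -35.5 0 0 0 0" --pt "5 -19.5 -35.5 0 0 0 0" --pt "5 -19.5 -35.5 0 0 0 0" --pt "5 -19.5 -35.5 0 0 0 0" --pt "5 -19.5 -35.5 0 0 0 0" --pt "5 -19.5 -35.5 0 0 0 0" --pt "5 -19.5 -35.5 0 0 0 0" --pt "5 0 0 20 0 0 0" --pt "5 0 0 20 0 0 0" --pt "5 0 0 0 0 0 0" --pt "5 0 0 0 0 0 0"

```text
time_s: 24.0
tool_pos: [0.5224, -0.0306, 0.1067]
tool_rot: [-180.0, -0.1, 169.8]
force: [0.6, 0.1, 1.1]
grip_width: 0.0101
```

send_rows --pt "5 0 0 0 0 0 0" --pt "5 0 0 0 0 0 0"

```text
time_s: 24.2
tool_pos: [0.5239, -0.0304, 0.1085]
tool_rot: [180.0, 0.1, 169.9]
force: [-0.1, 0.5, -0.1]
grip_width: 0.0099
```

```bash
python3 p.py .521 -.0318 .075 169.8 1 5
```

```text
24.2 [ 0.5239 -0.0304  0.1085] [1.800e+02 1.000e-01 1.699e+02] F [-0.1  0.5 -0.1] T [0.03 0.   0.  ] g 0.0099 q7 83.1
[5.0, 2.6, -1.9, 33.5, 0, 0, 0.001],
```

send_rows --pt "5 2 -1.5 10 0 0 0" --pt "5 0 0 10 0 0 0" --pt "5 0 0 6 0 0 0" --pt "5 0 0 0 0 0 0" --pt "5 0 0 0 0 0 0" --pt "5 0 0 0 0 0 0"

```text
time_s: 24.8
tool_pos: [0.5213, -0.0319, 0.0818]
tool_rot: [180.0, 0.0, 169.8]
force: [0.2, 1.1, 0.4]
grip_width: 0.0102
```

send_rows --pt "5 0 0 6.5 0 0 0" --pt "5 0 0 0 0 0 0" --pt "5 0 0 0 0 0 0"

```text
time_s: 25.1
tool_pos: [0.5208, -0.0319, 0.0748]
tool_rot: [-180.0, -0.0, 169.8]
force: [0.5, -0.3, -0.4]
grip_width: 0.0105
```

send_rows --pt "24 0 0 0 0 0 0" --pt "24 0 0 0 0 0 0" --pt "24 0 0 0 0 0 0" --pt "24 0 0 -30 0 0 0" --pt "24 0 0 -40 0 0 0" --pt "24 0 0 0 0 0 0" --pt "24 0 0 0 0 0 0"

```text
time_s: 25.8
tool_pos: [0.5218, -0.0318, 0.1462]
tool_rot: [179.9, 0.1, 169.8]
force: [0.3, -0.6, -0.3]
grip_width: 0.024
```

```bash
python3 p.py .41 .2172 .145 169.8 7 30
```

```text
25.8 [ 0.5218 -0.0318  0.1462] [1.799e+02 1.000e-01 1.698e+02] F [ 0.3 -0.6 -0.3] T [ 0.07 -0.01 -0.  ] g 0.024 q7 82.4
[30.0, 22.0, 32.2, 0.2, 0, 0, 0.0],[30.0, 22.0, 32.2, 0.2, 0, 0, 0.0],[30.0, 22.0, 32.2, 0.2, 0, 0, 0.0],[30.0, 22.0, 32.2, 0.2, 0, 0, 0.0],[30.0, 22.0, 32.2, 0.2, 0, 0, 0.0],[30.0, 22.0, 32.2, 0.2, 0, 0, 0.0],[30.0, 22.0, 32.2, 0.2, 0, 0, 0.0],
```

send_rows --pt "30 22 32 0 0 0 0" --pt "30 22 32 0 0 0 0" --pt "30 22 32 0 0 0 0" --pt "30 22 32 0 0 0 0" --pt "30 22 32 0 0 0 0" --pt "30 22 32 0 0 0 0" --pt "30 22 32 0 0 0 0" --pt "30 0 0 30 0 0 0" --pt "30 0 0 30 0 0 0" --pt "30 0 0 0 0 0 0" --pt "30 0 0 0 0 0 0" --pt "30 0 0 0 0 0 0"

```text
time_s: 27.0
tool_pos: [0.4099, 0.216, 0.0861]
tool_rot: [179.9, 0.1, 169.8]
force: [0.0, 1.1, 1.0]
grip_width: 0.0299
```

send_rows --pt "30 0 0 0 0 0 0" --pt "30 0 0 0 0 0 0"

```text
time_s: 27.2
tool_pos: [0.4099, 0.2161, 0.0862]
tool_rot: [179.9, 0.1, 169.8]
force: [-0.4, -1.0, -0.7]
grip_width: 0.0304
```

```bash
python3 p.py .41 .2172 .049 169.8 1 30
```

```text
27.2 [0.4099 0.2161 0.0862] [1.799e+02 1.000e-01 1.698e+02] F [-0.4 -1.  -0.7] T [-0.02  0.01 -0.03] g 0.0304 q7 48.9
[30.0, 0.1, 1.1, 37.2, 0, 0, -0.0],
```

send_rows --pt "30 0 1 20 0 0 0" --pt "30 0 0 17 0 0 0" --pt "30 0 0 0 0 0 0" --pt "30 0 0 0 0 0 0" --pt "5 0 0 0 0 0 0" --pt "5 0 0 0 0 0 0" --pt "5 0 0 0 0 0 0" --pt "5 0 0 0 0 0 0" --pt "5 0 0 0 0 0 0" --pt "5 0 0 0 0 0 0"

```text
time_s: 28.2
tool_pos: [0.4097, 0.2171, 0.0486]
tool_rot: [180.0, 0.0, 169.8]
force: [-0.3, -0.3, 3.8]
grip_width: 0.0095
```

send_rows --pt "5 0 0 -10 0 0 0" --pt "5 0 0 -30 0 0 0" --pt "5 0 0 -40 0 0 0" --pt "5 0 0 -20 0 0 0" --pt "5 0 0 0 0 0 0" --pt "5 0 0 0 0 0 0" --pt "5 0 0 0 0 0 0"

```text
time_s: 28.9
tool_pos: [0.4083, 0.2162, 0.1468]
tool_rot: [-179.9, -0.1, 169.8]
force: [-0.6, -0.4, -0.2]
grip_width: 0.0098
```

```bash
python3 p.py .5452 -.0428 .145 169.8 8 5
```

```text
28.9 [0.4083 0.2162 0.1468] [-1.799e+02 -1.000e-01  1.698e+02] F [-0.6 -0.4 -0.2] T [ 0.01 -0.02 -0.01] g 0.0098 q7 48.5
[5.0, -22.6, -28.8, 0.2, 0, 0, 0.0],[5.0, -22.6, -28.8, 0.2, 0, 0, 0.0],[5.0, -22.6, -28.8, 0.2, 0, 0, 0.0],[5.0, -22.6, -28.8, 0.2, 0, 0, 0.0],[5.0, -22.6, -28.8, 0.2, 0, 0, 0.0],[5.0, -22.6, -28.8, 0.2, 0, 0, 0.0],[5.0, -22.6, -28.8, 0.2, 0, 0, 0.0],[5.0, -22.6, -28.8, 0.2, 0, 0, 0.0],
```

Third pocket (+x,−y): (.5452,−.0428).

send_rows --pt "5 -22.5 -29 0 0 0 0" --pt "5 -22.5 -29 0 0 0 0" --pt "5 -22.5 -29 0 0 0 0" --pt "5 -22.5 -29 0 0 0 0" --pt "5 -22.5 -29 0 0 0 0" --pt "5 -22.5 -29 0 0 0 0" --pt "5 -22.5 -29 0 0 0 0" --pt "5 -22.5 -29 0 0 0 0" --pt "5 0 0 20 0 0 0" --pt "5 0 0 20 0 0 0" --pt "5 0 0 0 0 0 0" --pt "5 0 0 0 0 0 0"

```text
time_s: 30.1
tool_pos: [0.5444, -0.0432, 0.1071]
tool_rot: [-180.0, -0.1, 169.8]
force: [0.2, 0.4, 0.2]
grip_width: 0.0096
```

send_rows --pt "5 0 0 0 0 0 0" --pt "5 0 0 0 0 0 0"

```text
time_s: 30.3
tool_pos: [0.546, -0.0431, 0.109]
tool_rot: [180.0, 0.1, 169.8]
force: [-0.2, 0.4, 0.0]
grip_width: 0.0103
```

```bash
python3 p.py .5452 -.0428 .075 169.8 1 5
```

```text
30.3 [ 0.546  -0.0431  0.109 ] [1.800e+02 1.000e-01 1.698e+02] F [-0.2  0.4  0. ] T [0.02 0.01 0.04] g 0.0103 q7 85.4
[5.0, 0.9, 0.2, 34.0, 0, 0, 0.001],
```

send_rows --pt "5 0 0 10 0 0 0" --pt "5 0 0 10 0 0 0" --pt "5 0 0 6 0 0 0" --pt "5 0 0 0 0 0 0" --pt "5 0 0 0 0 0 0" --pt "5 0 0 0 0 0 0"

```text
time_s: 30.9
tool_pos: [0.5457, -0.0434, 0.0823]
tool_rot: [180.0, 0.0, 169.8]
force: [-0.2, -0.2, 0.2]
grip_width: 0.0096
```

send_rows --pt "5 0 0 7 0 0 0" --pt "5 0 0 0 0 0 0" --pt "5 0 0 0 0 0 0"

```text
time_s: 31.2
tool_pos: [0.5451, -0.0433, 0.0748]
tool_rot: [-180.0, -0.0, 169.8]
force: [0.1, -0.6, -0.3]
grip_width: 0.0101
```

send_rows --pt "24 0 0 0 0 0 0" --pt "24 0 0 0 0 0 0" --pt "24 0 0 0 0 0 0" --pt "24 0 0 -30 0 0 0" --pt "24 0 0 -40 0 0 0" --pt "24 0 0 0 0 0 0"

```text
time_s: 31.8
tool_pos: [0.5492, -0.0437, 0.1507]
tool_rot: [179.9, 0.6, 169.8]
force: [0.1, 0.4, -0.1]
grip_width: 0.024
```

```bash
cat > lid.py <<'E'
from h import *
a=snap('top');b=snap('scene');im={'top':a,'scene':b}
def lidpts(x,y,t):
    P=cyl(x,y,.02,0,.003);c,s=np.cos(t),np.sin(t)
    return P
for c in im:
    for d in det(c,'lid',4,.2):
        m=d[5].astype(np.uint8);M=cv2.findNonZero(m)
        (cx,cy),r=cv2.minEnclosingCircle(M)
        P=w(c,d[1],d[2],.003)
        # key/bar direction by ground-plane mask, farthest contour point from centroid
        q=np.array([w(c,u,v,.003)[:2] for u,v in M[:,0]]);ce=q.mean(0);D=q-ce;n=np.hypot(*D.T);f=D[n>np.sort(n)[-6]].mean(0)
        print(c,d[0],np.round(d[1:3],1),d[3],'area mm2',round(cv2.contourArea(cv2.convexHull((q*1000).astype(np.float32)))),np.round(P[:2],4),'key yaw',round(np.degrees(np.arctan2(f[1],f[0]))))
print('cap',[(d[0],np.round(w('top',d[1],d[2],.038)[:2],3)) for d in det('top','cap',2)])
E
python3 lid.py; python3 p.py .472 -.228 .12 126 9 30;python3 -c "
from h import *
a=snap('top');u=px('top',[.472,-.228,0]);x,y=int(u[0]),int(u[1]);print(x,y)
cv2.imwrite('pics/lid2.png',np.hstack([cv2.resize(a[y-20:y+20,x-20:x+20],(400,400),interpolation=2),cv2.resize(a[178:220,235:277],(400,400),interpolation=2)])[:,:,::-1])"
```

```text
top 0.69 [344.  234.2] 278 area mm2 1198 [ 0.4716 -0.2285] key yaw -43
top 0.61 [352.3 270.5] 158 area mm2 624 [ 0.3949 -0.2444] key yaw 175
scene 0.74 [235.2 173.5] 138 area mm2 1048 [ 0.4717 -0.2255] key yaw -101
scene 0.58 [188.9 148.4] 213 area mm2 2192 [ 0.4784 -0.3795] key yaw 171
cap [(0.87, array([ 0.648, -0.154]))]
32.0 [ 0.5444 -0.0433  0.1438] [-1.800e+02 -1.000e-01  1.698e+02] F [ 0.2 -0.1  0.4] T [ 0.02 -0.01 -0.  ] g 0.0239 q7 84.7
[30.0, 4.3, -21.6, 2.6, 0, 0, 0.085],[30.0, 2.4, -21.9, 2.6, 0, 0, 0.085],[30.0, 0.6, -22.0, 2.6, 0, 0, 0.085],[30.0, -1.3, -22.0, 2.6, 0, 0, 0.085],[30.0, -3.2, -21.8, 2.6, 0, 0, 0.085],[30.0, -5.0, -21.5, 2.6, 0, 0, 0.085],[30.0, -6.8, -21.0, 2.6, 0, 0, 0.085],[30.0, -8.6, -20.3, 2.6, 0, 0, 0.085],[30.0, -10.3, -19.5, 2.6, 0, 0, 0.085],
343 234
```

View pics/lid2.png

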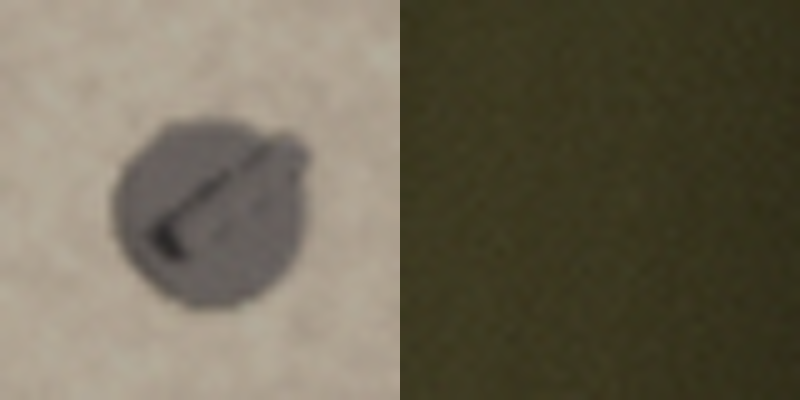

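```bash
python3 - <<'E'
from h import *
g=lambda u,v,z:w('top',323+u/10-.5,214+v/10-.5,z)[:2]
print(g(208.5,213,.002)); 
for a,b in(((208.5,213),(295,147)),((165,232),(268,150))):
    d=g(*b,.003)-g(*a,.003);print(np.degrees(np.arctan2(d[1],d[0])),np.hypot(*d))
E
```

```text
[ 0.47046172 -0.22730167]
-52.720992149683724 0.023883760582550168
-51.55780701415488 0.02885304492271797
```

send_rows --pt "30 4 -21.5 3 0 0 0.082" --pt "30 2 -22 3 0 0 0.082" --pt "30 0 -22 3 0 0 0.082" --pt "30 -1 -22 3 0 0 0.082" --pt "30 -3 -22 3 0 0 0.082" --pt "30 -5 -21.5 3 0 0 0.082" --pt "30 -7 -21 3 0 0 0.082" --pt "30 -9 -20 3 0 0 0.082" --pt "30 -10 -19 3 0 0 0.082" --pt "30 0 0 30 0 0 0" --pt "30 0 0 30 0 0 0" --pt "30 0 0 0 0 0 0"

```text
time_s: 33.3
tool_pos: [0.4728, -0.2275, 0.0537]
tool_rot: [-179.7, -0.4, 127.5]
force: [0.0, 0.8, -0.3]
grip_width: 0.0299
```

send_rows --pt "30 0 0 0 0 0 0" --pt "30 0 0 0 0 0 0" --pt "30 0 0 0 0 0 0"

```text
time_s: 33.6
tool_pos: [0.4779, -0.2292, 0.0595]
tool_rot: [179.9, 0.1, 127.5]
force: [-1.0, -0.2, 0.1]
grip_width: 0.0297
```

```bash
python3 p.py .471 -.227 .03 127.5 1 30
```

```text
33.6 [ 0.4779 -0.2292  0.0595] [1.799e+02 1.000e-01 1.275e+02] F [-1.  -0.2  0.1] T [ 0.03  0.01 -0.04] g 0.0297 q7 67.6
[30.0, 5.9, -4.2, 29.5, 0, 0, 0.001],
```

send_rows --pt "30 6 -4 20 0 0 0" --pt "30 0 0 20 0 0 0" --pt "30 0 0 8 0 0 0" --pt "30 0 0 0 0 0 0" --pt "30 0 0 0 0 0 0" --pt "30 0 0 0 0 0 0"

```text
time_s: 34.2
tool_pos: [0.471, -0.2269, 0.0112]
tool_rot: [179.9, 0.1, 127.5]
force: [0.6, -0.6, 0.0]
grip_width: 0.0298
```

```bash
python3 p.py .471 -.227 .006 127.5 1 30
```

```text
34.2 [ 0.471  -0.2269  0.0112] [1.799e+02 1.000e-01 1.275e+02] F [ 0.6 -0.6  0. ] T [-0.07  0.01 -0.06] g 0.0298 q7 69.8
[30.0, -0.1, -0.0, 5.2, 0, 0, 0.001],
```

send_rows --pt "30 0 0 5.5 0 0 0" --pt "30 0 0 0 0 0 0" --pt "30 0 0 0 0 0 0" --pt "3 0 0 0 0 0 0" --pt "3 0 0 0 0 0 0" --pt "3 0 0 0 0 0 0" --pt "3 0 0 0 0 0 0" --pt "3 0 0 0 0 0 0" --pt "3 0 0 0 0 0 0" --pt "3 0 0 0 0 0 0" --grip_force 20

```text
time_s: 35.2
tool_pos: [0.47, -0.2266, 0.0046]
tool_rot: [180.0, 0.0, 127.5]
force: [-0.2, -0.8, 0.6]
grip_width: 0.0075
```

```bash
python3 p.py
```

```text
35.2 [ 0.47   -0.2266  0.0046] [180.    0.  127.5] F [-0.2 -0.8  0.6] T [-0.04  0.06 -0.  ] g 0.0075 q7 70.1
```

send_rows --pt "3 0 0 -10 0 0 0" --pt "3 0 0 -30 0 0 0" --pt "3 0 0 -50 0 0 0" --pt "3 0 0 -30 0 0 0" --pt "3 0 0 0 0 0 0" --pt "3 0 0 0 0 0 0" --pt "3 0 0 0 0 0 0"

```text
time_s: 35.9
tool_pos: [0.469, -0.2261, 0.1236]
tool_rot: [-179.9, -0.1, 127.5]
force: [0.6, 0.2, -0.1]
grip_width: 0.0077
```

```bash
python3 p.py .5333 -.0373 .125 200.3 9 3; python3 lid.py; python3 -c "
from h import *
b=snap('scene');o=env.get_obs();u=px('scene',o['tool_pos']);x,y=int(u[0]),int(u[1])
cv2.imwrite('pics/lidh.png',cv2.resize(b[y-40:y+40,x-40:x+40],(480,480),interpolation=2)[:,:,::-1])"
```

```text
35.9 [ 0.469  -0.2261  0.1236] [-1.799e+02 -1.000e-01  1.275e+02] F [ 0.6  0.2 -0.1] T [-0.05 -0.01  0.03] g 0.0077 q7 64.5
[3.0, 12.3, 18.4, -0.2, 0, 0, -0.141],[3.0, 9.6, 20.0, -0.2, 0, 0, -0.141],[3.0, 6.7, 21.1, -0.2, 0, 0, -0.141],[3.0, 3.6, 21.9, -0.2, 0, 0, -0.141],[3.0, 0.5, 22.1, -0.2, 0, 0, -0.141],[3.0, -2.6, 22.0, -0.2, 0, 0, -0.141],[3.0, -5.7, 21.4, -0.2, 0, 0, -0.141],[3.0, -8.6, 20.4, -0.2, 0, 0, -0.141],[3.0, -11.4, 19.0, -0.2, 0, 0, -0.141],
top 0.55 [351.9 270.6] 172 area mm2 681 [ 0.3947 -0.2435] key yaw -122
top 0.48 [351.2 232.4] 49 area mm2 333 [ 0.4758 -0.2442] key yaw -44
scene 0.57 [232.1 142.3] 31 area mm2 225 [ 0.3926 -0.306 ] key yaw -45
cap [(0.93, array([ 0.63 , -0.148]))]
```

View pics/lidh.png

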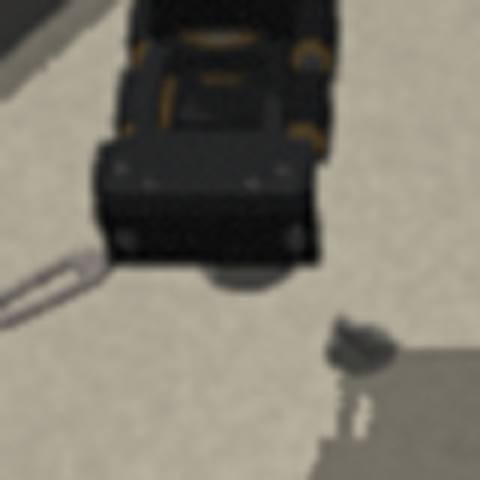

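send_rows --pt "3 12 18.5 0 0 0 -0.141" --pt "3 9.5 20 0 0 0 -0.141" --pt "3 6.5 21 0 0 0 -0.141" --pt "3 3.5 22 0 0 0 -0.141" --pt "3 0.5 22 0 0 0 -0.141" --pt "3 -2.5 22 0 0 0 -0.141" --pt "3 -5.5 21.5 0 0 0 -0.141" --pt "3 -8.5 20.5 0 0 0 -0.141" --pt "3 -11.5 19 0 0 0 -0.141" --pt "3 0 0 15 0 0 0" --pt "3 0 0 0 0 0 0" --pt "3 0 0 0 0 0 0"

```text
time_s: 37.4
tool_pos: [0.5339, -0.0387, 0.1092]
tool_rot: [180.0, -0.1, -159.8]
force: [0.3, -0.0, 0.0]
grip_width: 0.0076
```

send_rows --pt "3 0 0 0 0 0 0" --pt "3 0 0 0 0 0 0"

```text
time_s: 37.6
tool_pos: [0.5347, -0.0387, 0.1101]
tool_rot: [-180.0, 0.0, -159.8]
force: [-0.7, -0.5, -0.1]
grip_width: 0.0079
```

```bash
python3 p.py .5332 -.0374 .085 200.3 1 3
```

```text
37.6 [ 0.5347 -0.0387  0.1101] [-180.     0.  -159.8] F [-0.7 -0.5 -0.1] T [0.01 0.07 0.02] g 0.0079 q7 114.6
[3.0, 0.9, 1.7, 25.1, 0, 0, -0.002],
```

send_rows --pt "3 1 1.5 15 0 0 0" --pt "3 0 0 9 0 0 0" --pt "3 0 0 0 0 0 0" --pt "3 0 0 0 0 0 0" --pt "3 0 0 0 0 0 0"

```text
time_s: 38.1
tool_pos: [0.5334, -0.0371, 0.0861]
tool_rot: [-180.0, 0.1, -159.8]
force: [-0.2, -0.2, -0.3]
grip_width: 0.0077
```

```bash
python3 p.py .5332 -.0374 .079 200.3 1 3; python3 -c "
from h import *
b=snap('scene');cv2.imwrite('pics/lidj.png',cv2.resize(b[185:245,245:325],(800,600),interpolation=2)[:,:,::-1])"
```

```text
38.1 [ 0.5334 -0.0371  0.0861] [-1.800e+02  1.000e-01 -1.598e+02] F [-0.2 -0.2 -0.3] T [ 0.05 -0.01  0.08] g 0.0077 q7 114.9
[3.0, 0.3, -0.2, 7.1, 0, 0, -0.001],
```

View pics/lidj.png

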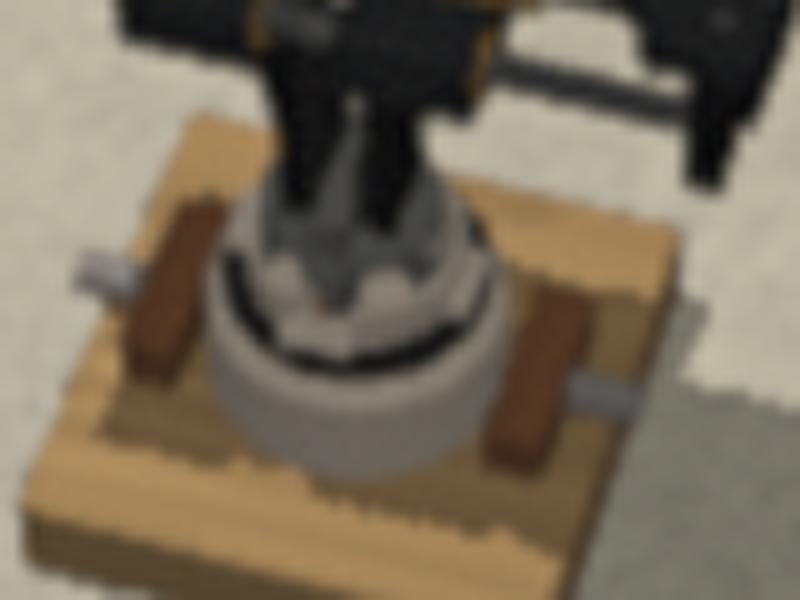

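The key at (340,290) stands right over the notch at (330,305), with the lid still about 9 mm above the rim. Lowering it.

send_rows --pt "3 0 0 4 0 0 0" --pt "3 0 0 4 0 0 0" --pt "3 0 0 0 0 0 0" --pt "3 0 0 0 0 0 0"

```text
time_s: 38.55
tool_pos: [0.5328, -0.037, 0.0773]
tool_rot: [180.0, -0.0, -159.8]
force: [-0.0, -0.6, -0.2]
grip_width: 0.0076
```

send_rows --pt "3 0 0 2 0 0 0" --pt "3 0 0 0 0 0 0" --pt "3 0 0 0 0 0 0"

```text
time_s: 38.85
tool_pos: [0.5329, -0.037, 0.0755]
tool_rot: [180.0, -0.0, -159.8]
force: [-0.3, 0.1, -0.0]
grip_width: 0.0075
```

send_rows --pt "3 0 0 1.5 0 0 0" --pt "3 0 0 0 0 0 0" --pt "3 0 0 0 0 0 0"

```text
time_s: 39.15
tool_pos: [0.533, -0.037, 0.0741]
tool_rot: [180.0, 0.0, -159.8]
force: [0.9, 0.2, 0.1]
grip_width: 0.0075
```

send_rows --pt "3 0 0 1 0 0 0" --pt "3 0 0 0 0 0 0" --pt "3 0 0 0 0 0 0"

```text
time_s: 39.45
tool_pos: [0.5329, -0.037, 0.073]
tool_rot: [180.0, 0.0, -159.8]
force: [0.4, 0.2, -1.2]
grip_width: 0.0075
```

send_rows --pt "3 0 0 1 0 0 0" --pt "3 0 0 0 0 0 0" --pt "3 0 0 0 0 0 0"

```text
time_s: 39.75
tool_pos: [0.5331, -0.037, 0.0726]
tool_rot: [180.0, 0.0, -159.8]
force: [-1.7, 0.2, 4.8]
grip_width: 0.008
```

send_rows --pt "24 0 0 0 0 0 0" --pt "24 0 0 0 0 0 0" --pt "24 0 0 0 0 0 0" --pt "24 0 0 -20 0 0 0" --pt "24 0 0 -40 0 0 0" --pt "24 0 0 -20 0 0 0" --pt "87 -15 -35 -10 0 0 0.14" --pt "87 -15 -40 0 0 0 0.14" --pt "87 -15 -40 0 0 0 0.14" --pt "87 -15 -40 0 0 0 0.14"

```text
time_s: 40.75
tool_pos: [0.6138, -0.1808, 0.1618]
tool_rot: [180.0, 0.0, 167.9]
force: [-0.3, 0.1, 0.5]
grip_width: 0.0481
```

```bash
cat > capfit.py <<'E'
from h import *
im={c:snap(c) for c in('top','scene')}
def go():
    obs={}
    for c in im:
        D=det(c,'cap',1)
        if not D: print('none',c);continue
        d=D[0];r=[int(v) for v in d[4]];roi=(r[0]-12,r[1]-12,r[2]+12,r[3]+12)
        i=im[c][roi[1]:roi[3],roi[0]:roi[2]];m=((i.max(2)<52)).astype(np.uint8)
        m=cv2.morphologyEx(m,cv2.MORPH_OPEN,cv2.getStructuringElement(2,(11,11)))
        obs[c]=(m.astype(float),roi);print(c,d[0],r,m.sum())
        print(' ',*[np.round(v,4) for v in fit(lambda x,y:cyl(x,y,.0337,0,.038),[.632,-.16],{c:obs[c]},[.008,.008])])
go()
a,b=im['top'],im['scene'];u=px('top',[.632,-.16,.02]);x,y=int(u[0]),int(u[1])
cv2.imwrite('pics/cl.png',np.hstack([cv2.resize(a[175:225,230:280],(400,400),interpolation=2),cv2.resize(a[y-30:y+30,x-30:x+30],(400,400),interpolation=2)])[:,:,::-1])
E
python3 capfit.py; python3 p.py
```

```text
none top
scene 0.62 [195, 211, 229, 242] 763
  [ 0.6309 -0.1499] 136.8196
41.0 [ 0.612  -0.1817  0.1613] [-1.80e+02 -1.00e-01  1.68e+02] F [0.2 0.4 0.6] T [ 0.08 -0.02  0.04] g 0.0639 q7 99.5
```

View pics/cl.png

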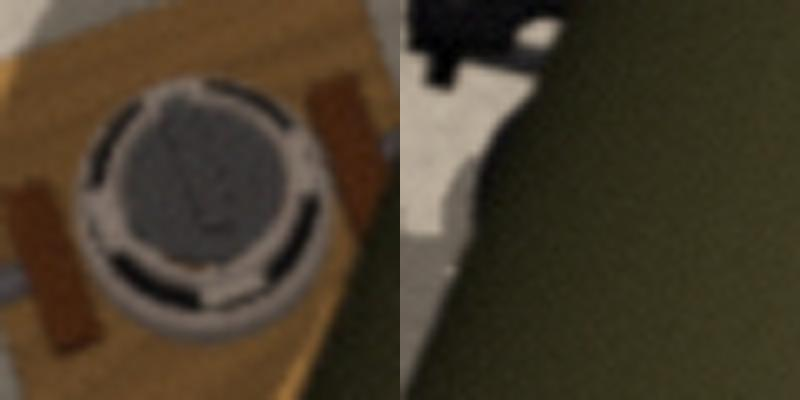

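send_rows --pt "87 15 46 0 0 0 0" --pt "87 15 46 0 0 0 0" --pt "87 15 46 0 0 0 0" --pt "87 15 46 0 0 0 0" --pt "87 15 46 0 0 0 0" --pt "87 15 46 0 0 0 0" --pt "87 0 0 0 0 0 0"

```text
time_s: 41.65
tool_pos: [0.5782, 0.1207, 0.1618]
tool_rot: [179.7, -0.2, 169.1]
force: [0.6, 0.8, 0.1]
grip_width: 0.0869
```

```bash
python3 capfit.py; python3 p.py
```

```text
top 0.88 [291, 140, 321, 175] 811
  [ 0.6337 -0.1506] 94.3961
scene 0.61 [196, 208, 228, 242] 748
  [ 0.6316 -0.1507] 153.5098
41.9 [0.5807 0.1079 0.1621] [-180.     0.   168.2] F [ 0.1 -1.2 -0.2] T [ 0.02 -0.01 -0.01] g 0.0868 q7 68.9
```

View pics/cl.png

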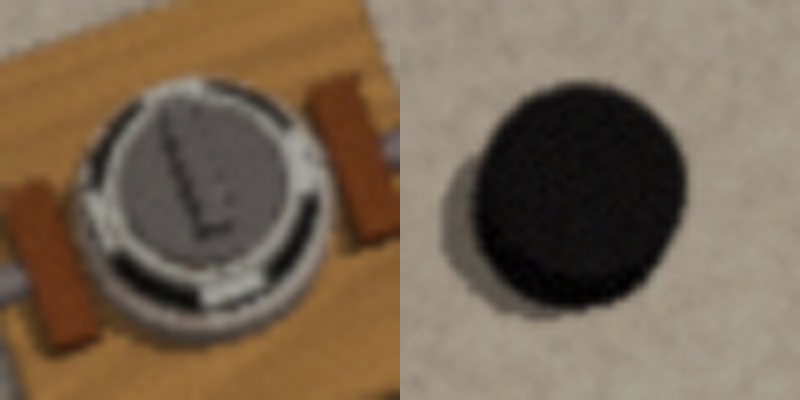

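The cap stands upright at about (.632,−.151), roughly 1 cm from where I set it. The lid lies flat in the jar, with its key at the notch lug. Going for the cap.

```bash
python3 p.py .6325 -.1506 .12 122.4 8 87
```

```text
41.9 [0.5807 0.1079 0.1621] [-180.     0.   168.2] F [ 0.1 -1.2 -0.2] T [ 0.02 -0.01 -0.01] g 0.0868 q7 68.9
[87.0, -13.0, -30.3, 5.3, 0, 0, 0.1],[87.0, -15.9, -28.9, 5.3, 0, 0, 0.1],[87.0, -18.7, -27.1, 5.3, 0, 0, 0.1],[87.0, -21.3, -25.1, 5.3, 0, 0, 0.1],[87.0, -23.7, -22.9, 5.3, 0, 0, 0.1],[87.0, -25.9, -20.4, 5.3, 0, 0, 0.1],[87.0, -27.8, -17.7, 5.3, 0, 0, 0.1],[87.0, -29.4, -14.9, 5.3, 0, 0, 0.1],
```

send_rows --pt "87 -13 -30 0 0 0 0.1" --pt "87 -16 -29 0 0 0 0.1" --pt "87 -19 -27 0 0 0 0.1" --pt "87 -21 -25 0 0 0 0.1" --pt "87 -24 -23 0 0 0 0.1" --pt "87 -26 -20 0 0 0 0.1" --pt "87 -28 -18 15 0 0 0.1" --pt "87 -29 -15 25 0 0 0.1" --pt "87 0 0 0 0 0 0" --pt "87 0 0 0 0 0 0" --pt "87 0 0 0 0 0 0" --pt "87 0 0 0 0 0 0"

```text
time_s: 43.05
tool_pos: [0.6336, -0.1487, 0.123]
tool_rot: [179.9, 0.0, 122.4]
force: [-0.2, 0.2, 0.3]
grip_width: 0.0867
```

```bash
python3 p.py .6325 -.1506 .06 122.4 1 87
```

```text
43.0 [ 0.6336 -0.1487  0.123 ] [179.9   0.  122.4] F [-0.2  0.2  0.3] T [-0.07  0.04  0.02] g 0.0867 q7 53.4
[87.0, -1.0, -1.9, 63.0, 0, 0, 0.001],
```

send_rows --pt "87 -1 -2 30 0 0 0" --pt "87 0 0 30 0 0 0" --pt "87 0 0 0 0 0 0" --pt "87 0 0 0 0 0 0" --pt "87 0 0 0 0 0 0"

```text
time_s: 43.55
tool_pos: [0.6332, -0.1518, 0.0643]
tool_rot: [179.8, 0.1, 122.4]
force: [-0.9, -0.0, 0.6]
grip_width: 0.087
```

```bash
python3 p.py .6325 -.1506 .010 122.4 1 87
```

```text
43.5 [ 0.6332 -0.1518  0.0643] [1.798e+02 1.000e-01 1.224e+02] F [-0.9 -0.   0.6] T [-0.1  -0.02 -0.  ] g 0.087 q7 54.9
[87.0, 1.4, 0.0, 54.3, 0, 0, -0.001],
```

send_rows --pt "87 1 0 25 0 0 0" --pt "87 0 0 20 0 0 0" --pt "87 0 0 9 0 0 0" --pt "87 0 0 0 0 0 0" --pt "87 0 0 0 0 0 0" --pt "60 0 0 0 0 0 0" --pt "60 0 0 0 0 0 0" --pt "60 0 0 0 0 0 0" --pt "60 0 0 0 0 0 0" --pt "60 0 0 0 0 0 0" --pt "60 0 0 0 0 0 0" --grip_force 15

```text
time_s: 44.65
tool_pos: [0.6318, -0.151, 0.0087]
tool_rot: [179.9, 0.0, 122.3]
force: [0.4, 1.8, 3.8]
grip_width: 0.0659
```

send_rows --pt "60 0 0 0 0 0 0" --pt "60 0 0 0 0 0 0" --pt "60 0 0 0 0 0 0" --pt "60 0 0 -10 0 0 0" --pt "60 0 0 -30 0 0 0" --pt "60 0 0 -50 0 0 0" --pt "60 0 0 -40 0 0 0" --pt "60 0 0 0 0 0 0" --pt "60 0 0 0 0 0 0" --pt "60 0 0 0 0 0 0" --grip_force 50

```text
time_s: 45.65
tool_pos: [0.6298, -0.1507, 0.1363]
tool_rot: [-179.9, -0.1, 122.3]
force: [-0.7, 0.2, -0.4]
grip_width: 0.0657
```

```bash
python3 p.py .5331 -.0371 .135 122.4 5 60
```

```text
45.6 [ 0.6298 -0.1507  0.1363] [-1.799e+02 -1.000e-01  1.223e+02] F [-0.7  0.2 -0.4] T [-0.07 -0.02 -0.02] g 0.0657 q7 53.2
[60.0, 29.5, -4.2, 0.3, 0, 0, -0.0],[60.0, 29.5, -4.2, 0.3, 0, 0, -0.0],[60.0, 29.5, -4.2, 0.3, 0, 0, -0.0],[60.0, 29.5, -4.2, 0.3, 0, 0, -0.0],[60.0, 29.5, -4.2, 0.3, 0, 0, -0.0],
```

send_rows --pt "60 29.5 -4 0 0 0 0" --pt "60 29.5 -4 0 0 0 0" --pt "60 29.5 -4 0 0 0 0" --pt "60 29.5 -4 0 0 0 0" --pt "60 29.5 -4 0 0 0 0" --pt "60 0 0 20 0 0 0" --pt "60 0 0 10 0 0 0" --pt "60 0 0 0 0 0 0" --pt "60 0 0 0 0 0 0" --pt "60 0 0 0 0 0 0"

```text
time_s: 46.65
tool_pos: [0.536, -0.0379, 0.1084]
tool_rot: [180.0, 0.0, 122.2]
force: [-0.3, -0.0, -1.3]
grip_width: 0.0656
```

```bash
python3 p.py .5331 -.0371 .084 122.4 1 60
```

```text
46.6 [ 0.536  -0.0379  0.1084] [180.    0.  122.2] F [-0.3 -0.  -1.3] T [-0.03 -0.03 -0.  ] g 0.0656 q7 38.7
[60.0, 2.2, -2.0, 24.4, 0, 0, -0.003],
```

send_rows --pt "60 2 -2 10 0 0 0" --pt "60 0 0 8 0 0 0" --pt "60 0 0 5 0 0 0" --pt "60 0 0 0 0 0 0" --pt "60 0 0 0 0 0 0" --pt "60 0 0 0 0 0 0"

```text
time_s: 47.25
tool_pos: [0.533, -0.0365, 0.0853]
tool_rot: [180.0, 0.0, 122.3]
force: [-0.4, 0.5, -0.1]
grip_width: 0.0654
```

send_rows --pt "60 0 0 4 0 0 0" --pt "60 0 0 4 0 0 0" --pt "60 0 0 0 0 0 0" --pt "60 0 0 0 0 0 0"

```text
time_s: 47.65
tool_pos: [0.5326, -0.0365, 0.0769]
tool_rot: [-180.0, -0.0, 122.3]
force: [-0.2, -1.1, -0.4]
grip_width: 0.0659
```

```bash
python3 p.py .5331 -.0371 .084 122.4 1 60
```

```text
47.6 [ 0.5326 -0.0365  0.0769] [-180.    -0.   122.3] F [-0.2 -1.1 -0.4] T [-0.11  0.05  0.03] g 0.0659 q7 39.6
[60.0, -0.8, 0.1, -7.1, 0, 0, -0.002],
```

send_rows --pt "60 0 0 3 0 0 0" --pt "60 0 0 0 0 0 0" --pt "60 0 0 0 0 0 0"

```text
time_s: 47.95
tool_pos: [0.5327, -0.0365, 0.074]
tool_rot: [-180.0, -0.0, 122.3]
force: [-1.3, -0.4, -0.5]
grip_width: 0.0657
```

send_rows --pt "60 0 0 2 0 0 0" --pt "60 0 0 0 0 0 0" --pt "60 0 0 0 0 0 0"

```text
time_s: 48.25
tool_pos: [0.5327, -0.0365, 0.072]
tool_rot: [-180.0, -0.0, 122.3]
force: [0.0, 0.6, -0.3]
grip_width: 0.0654
```

send_rows --pt "60 0 0 2 0 0 0" --pt "60 0 0 0 0 0 0" --pt "60 0 0 0 0 0 0"

```text
time_s: 48.55
tool_pos: [0.5326, -0.0365, 0.07]
tool_rot: [-180.0, -0.0, 122.3]
force: [-0.4, -0.4, -0.5]
grip_width: 0.0662
```

send_rows --pt "60 0 0 3 0 0 0" --pt "60 0 0 3 0 0 0" --pt "60 0 0 0 0 0 0" --pt "60 0 0 0 0 0 0"

```text
time_s: 48.95
tool_pos: [0.5331, -0.0365, 0.065]
tool_rot: [180.0, -0.0, 122.3]
force: [-1.9, 0.0, 8.3]
grip_width: 0.0652
```

send_rows --pt "60 0 0 1 0 0 0" --pt "60 0 0 0 0 0 0" --pt "60 0 0 0 0 0 0"

```text
time_s: 49.25
tool_pos: [0.5332, -0.0365, 0.0642]
tool_rot: [179.9, -0.0, 122.3]
force: [-3.4, -0.6, 8.7]
grip_width: 0.0658
```

send_rows --pt "60 0 0 1.5 0 0 0" --pt "60 0 0 0 0 0 0" --pt "60 0 0 0 0 0 0"

```text
time_s: 49.55
tool_pos: [0.5332, -0.0365, 0.0633]
tool_rot: [179.9, -0.0, 122.3]
force: [-5.1, 0.4, 13.1]
grip_width: 0.0656
```

send_rows --pt "60 0 0 1 0 0 0" --pt "60 0 0 0 0 0 0" --pt "60 0 0 0 0 0 0"

```text
time_s: 49.85
tool_pos: [0.5332, -0.0365, 0.0632]
tool_rot: [179.9, -0.1, 122.3]
force: [-7.3, 1.2, 19.6]
grip_width: 0.066
```

Bottomed at ~19 N. Now turning clockwise (yaw decreasing, + about tool z).

send_rows --pt "60 0 0 0 0 0 0.08" --pt "60 0 0 0 0 0 0.08" --pt "60 0 0 0 0 0 0.08" --pt "60 0 0 0 0 0 0.08" --pt "60 0 0 0 0 0 0.08" --pt "60 0 0 0 0 0 0"

```text
time_s: 50.45
tool_pos: [0.5339, -0.0372, 0.0632]
tool_rot: [179.9, 0.0, 99.3]
force: [-4.8, -2.2, 17.0]
grip_width: 0.0657
```

```bash
python3 p.py
```

```text
50.5 [ 0.5339 -0.0372  0.0632] [179.9   0.   99.3] F [-4.8 -2.2 17. ] T [-0.37  1.37  0.01] g 0.0657 q7 18.2
```

send_rows --pt "60 0 0 0 0 0 0.08" --pt "60 0 0 0 0 0 0.08" --pt "60 0 0 0 0 0 0.08" --pt "60 0 0 0 0 0 0.08" --pt "60 0 0 0 0 0 0"

```text
time_s: 50.95
tool_pos: [0.5336, -0.0373, 0.0632]
tool_rot: [179.9, -0.0, 81.0]
force: [-6.4, -1.6, 18.6]
grip_width: 0.0658
```

```bash
python3 p.py
```

```text
51.0 [ 0.5336 -0.0373  0.0632] [179.9  -0.   81. ] F [-6.4 -1.6 18.6] T [-0.34  1.52  0.08] g 0.0658 q7 0.6
```

send_rows --pt "60 0 0 0 0 0 0.08" --pt "60 0 0 0 0 0 0.08" --pt "60 0 0 0 0 0 0.08" --pt "60 0 0 0 0 0 0"

```text
time_s: 51.35
tool_pos: [0.5337, -0.0373, 0.0632]
tool_rot: [179.9, -0.0, 67.2]
force: [-5.6, -0.9, 19.2]
grip_width: 0.0658
```

```bash
python3 p.py
```

```text
51.4 [ 0.5337 -0.0373  0.0632] [179.9  -0.   67.2] F [-5.6 -0.9 19.2] T [-0.36  1.57  0.03] g 0.0658 q7 -12.6
```

send_rows --pt "60 0 0 0 0 0 0.08" --pt "60 0 0 0 0 0 0.08" --pt "60 0 0 0 0 0 0"

```text
time_s: 51.65
tool_pos: [0.5335, -0.0372, 0.0632]
tool_rot: [180.0, -0.1, 58.1]
force: [-6.3, -1.8, 20.3]
grip_width: 0.0657
```

```bash
python3 p.py
```

```text
51.6 [ 0.5335 -0.0372  0.0632] [ 1.80e+02 -1.00e-01  5.81e+01] F [-6.3 -1.8 20.3] T [-0.29  1.66  0.1 ] g 0.0657 q7 -21.3
```

send_rows --pt "60 0 0 0 0 0 0.08" --pt "60 0 0 0 0 0 0.08" --pt "60 0 0 0 0 0 0"

```text
time_s: 51.95
tool_pos: [0.5332, -0.0371, 0.0632]
tool_rot: [180.0, 0.0, 49.1]
force: [-8.5, -1.3, 22.4]
grip_width: 0.0659
```

```bash
python3 p.py
```

```text
52.0 [ 0.5332 -0.0371  0.0632] [180.    0.   49.1] F [-8.5 -1.3 22.4] T [-0.44  1.87  1.2 ] g 0.0659 q7 -29.9
```

send_rows --pt "60 0 0 0 0 0 0.08" --pt "60 0 0 0 0 0 0.08" --pt "60 0 0 0 0 0 0"

```text
time_s: 52.25
tool_pos: [0.536, -0.0347, 0.0632]
tool_rot: [179.8, -0.3, 40.2]
force: [0.3, 1.8, 12.6]
grip_width: 0.066
```

```bash
python3 p.py
```

```text
52.2 [ 0.536  -0.0347  0.0632] [179.8  -0.3  40.2] F [ 0.3  1.8 12.6] T [0.35 0.12 1.8 ] g 0.066 q7 -38.5
```

send_rows --pt "60 0 0 -3 0 0 0" --pt "60 0 0 -3 0 0 0" --pt "60 0 0 -2 0 0 0" --pt "60 0 0 0 0 0 0" --pt "60 0 0 0 0 0 0"

```text
time_s: 52.75
tool_pos: [0.535, -0.0348, 0.0679]
tool_rot: [179.8, -0.3, 39.9]
force: [8.1, 2.6, -12.2]
grip_width: 0.0661
```

send_rows --pt "60 0 0 -2 0 0 0" --pt "60 0 0 0 0 0 0" --pt "60 0 0 0 0 0 0"

```text
time_s: 53.05
tool_pos: [0.5349, -0.0348, 0.0681]
tool_rot: [179.8, -0.2, 39.9]
force: [13.8, 2.1, -24.5]
grip_width: 0.0658
```

```bash
python3 p.py
```

```text
53.0 [ 0.5349 -0.0348  0.0681] [179.8  -0.2  39.9] F [ 13.8   2.1 -24.5] T [ 0.39 -3.18 -0.01] g 0.0658 q7 -39.2
```

A 24 N upward pull doesn't lift the cap, and it sits at about 59 mm, so it's locked. Relaxing, releasing and retreating.

send_rows --pt "60 0 0 3.5 0 0 0" --pt "60 0 0 0 0 0 0" --pt "60 0 0 0 0 0 0" --pt "87 0 0 0 0 0 0" --pt "87 0 0 0 0 0 0" --pt "87 0 0 0 0 0 0" --pt "87 0 0 0 0 0 0"

```text
time_s: 53.75
tool_pos: [0.5321, -0.037, 0.0668]
tool_rot: [-180.0, 0.1, 39.8]
force: [0.5, 0.4, 0.5]
grip_width: 0.085
```

```bash
python3 p.py .5331 -.0371 .18 40 1 87
```

```text
53.8 [ 0.5321 -0.037   0.0668] [-1.80e+02  1.00e-01  3.98e+01] F [0.5 0.4 0.5] T [-0.13  0.13 -0.04] g 0.085 q7 -39.0
[87.0, 0.7, 0.7, -113.2, 0, 0, -0.004],
```

send_rows --pt "87 0 0 -20 0 0 0" --pt "87 0 0 -40 0 0 0" --pt "87 0 0 -45 0 0 0" --pt "87 0 0 -20 0 0 0" --pt "87 25 -34 0 0 0 0" --pt "87 25 -34 0 0 0 0" --pt "87 25 -34 0 0 0 0" --pt "87 25 -34 0 0 0 0" --pt "87 25 -34 0 0 0 0" --pt "87 0 0 0 0 0 0" --pt "87 0 0 0 0 0 0"

```text
time_s: 54.85
tool_pos: [0.5194, 0.1747, 0.1916]
tool_rot: [180.0, 0.1, 39.9]
force: [0.4, -0.4, -0.9]
grip_width: 0.0872
```

```bash
python3 - <<'E'
from h import *
im={c:snap(c) for c in('top','scene')};roiJ={'top':(205,155,305,250),'scene':(235,180,325,265)}
for c in im:
    r=roiJ[c];m=(im[c][r[1]:r[3],r[0]:r[2]].max(2)<52).astype(np.uint8);m=cv2.morphologyEx(m,cv2.MORPH_OPEN,cv2.getStructuringElement(2,(15,15))).astype(float)
    print(c,m.sum(),*[np.round(v,4) for v in fit(lambda x,y,z:cyl(x,y,.0337,z,z+.038),[.532,-.037,.059],{c:(m,r)},[.005,.005,.005])])
cv2.imwrite('pics/fin.png',np.hstack([cv2.resize(im['top'][80:290,70:400],(480,306)),cv2.resize(im['scene'][175:265,235:330],(320,306),interpolation=2)])[:,:,::-1])
E
python3 p.py
```

```text
top 996.0 [ 0.5318 -0.0376  0.0576] 46.4784
scene 802.0 [ 0.4833 -0.0752 -0.0189] 23.4235
55.0 [0.5201 0.1724 0.1919] [180.    0.   39.7] F [-0.3 -0.2  0.4] T [-0.13  0.14  0.02] g 0.0869 q7 -67.4
```

View pics/fin.png

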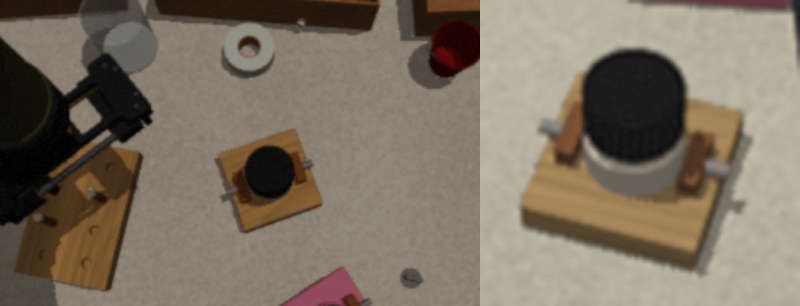

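The cap sits level on the jar. The two tall vials, at (97,195) and (40,218) in the left crop, are still in the board, and the short ones' holes are empty. Handing in.

```bash
python3 -c "
from cell import env
print(env.sign_off())"
```

```text
the job is handed in; nothing more can be done
None
```

The jar is packed and closed again, and I handed the job in at about 55 s; the hand-in gives no verdict.

- **Cap off:** I pressed it, turned it counter-clockwise and stood it on the bench. I later found it about 1 cm from where I'd set it, still upright, and picked it up from there.
- **Vials:** The board held three short vials, and each went into its own pocket. I released each one with its foot about 20 mm above the pocket floor. I checked only the first in a picture.
- **Lid:** The 40 mm lid's key lined up with the notch, and the lid met support at the expected height, about 68 mm. The picture afterwards showed it lying flat.
- **Cap on:** I pressed it with about 20 N and turned it clockwise about 73° to a clear stop, where the gripper slipped a little on the shell. A 24 N upward pull did not lift it, and its lower edge was near 59 mm by the gripper reading.

**Last checks:** The last picture shows the cap level on the jar, the two tall vials still in the board and the short vials' holes empty. The top camera's fit put the cap's lower edge at 57.6 mm, close to the locked 59 mm. The scene camera's fit gave an impossible position, because one view can't fix height and position together, so I ignored it.

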